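Scan a re-gasketed corner of a gas-tight culture box with a leak-detector pen

TASK

The gasket at the left front corner of the gas-tight culture box has just been replaced. Take the leak-detector pen from its stand and draw its sprung nose slowly, a few centimetres a second and in light touch all the way, along the joint between lid and flange under the lid's overhanging rim: from beside the front latch to the left, round the corner, up to the latch on the left side. Never drive the nose hard against the end of its spring travel, leave the other things alone, and put the pen back in its stand, nose down and fully home.

Things in the scene. Friction and masses are not known exactly. Their poses are not given: they have to be found in the camera images.
- box: gas-tight culture box, fixed: aluminium tub, flat flange 218x288 mm. Origin: centre of its underside; z up, x to the back, y left. Flange top at z = 52 mm (nominal). White lid: wall at x = +-85, y = +-120 mm, corner radius 25 mm, z = 52 to 80 mm. The flange reaches 24 mm beyond the wall. The joint is the inner corner of flange and wall. Lid top 89 mm, bow 121 mm.
- rim (a point): outer edge of the lid's rim at the middle of the left front corner, z = 80 mm in the box's frame: the rim's underside. The rim is 5 mm thick and overhangs the lid wall by 11 mm all round, 28 mm above the flange, so only a tool that leans outward reaches into the joint. The box is up to 2.3 degrees out of level on its feet, which box does not show: the flange is up to 6 mm higher or lower.
- latch_front (a point): foot of the steel latch in the middle of the front side, on the lid wall at flange height. Each of the four sides has such a latch in its middle (the left one at x = 0, y = 120 mm in the box frame): 34 mm wide, reaching 35 mm out from the lid wall, 91 mm high above the bench. It interrupts the seam.
- pen: leak-detector pen, 148 mm long, 0.12 kg, nose down. Origin: centre of the handle's flat underside; z along the pen to its tail. Handle 30 (x) by 24 (y) by 90 mm (z = 0 to 90); grip it across the 24 mm. Below: collar 16 mm wide to z = -6, fixed sleeve 11 mm wide to z = -26, steel nose 8 mm wide, round end at z = -58 mm. The nose is sprung along the pen: gives from 1 N, bottoms at 3 mm, 4 N.
- pen_tip (a point): centre of the ball (radius 4 mm) at the end of the pen's nose, at z = -54 mm in the pen's frame while the nose is not pressed in
- stand: grey stand of the pen, fixed, base 100x80 mm. Origin: centre of the pocket at bench height; z up. The pen's handle drops 20 mm deep into a pocket of 35 mm (x) by 29 mm (y) inside, with a flared mouth at 97 mm height; the nose hangs through an 18 mm square hole in its floor.
- pocket (a point): centre of the pocket's floor in the stand, 70 mm above the bench; the pen's origin lies here when it is put away
- seam_1 (a point): first station of the seam, beside the front latch: where the centre of the nose's ball is when it lies in the joint, 4 mm off the lid wall. True in plan; its height (4 mm above the nominal flange) is nominal. The stations follow each other about every 15 mm.
- seam_2 (a point): station 2 of 10 along the seam, likewise
- seam_3 (a point): station 3 of 10 along the seam, likewise
- seam_4 (a point): station 4 of 10 along the seam, likewise
- seam_5 (a point): station 5 of 10 along the seam, likewise
- seam_6 (a point): station 6 of 10 along the seam, likewise
- seam_7 (a point): station 7 of 10 along the seam, likewise
- seam_8 (a point): station 8 of 10 along the seam, likewise
- seam_9 (a point): station 9 of 10 along the seam, likewise
- seam_10 (a point): station 10 of 10 along the seam, likewise, beside the left latch: the last
- tube_rack: bystander: tube rack, 66x232x28 mm
- tip_box: bystander: pipette tip box, 96x132x60 mm
- freezer_box: bystander: white card freezer box, 130x130x54 mm
- timer: bystander: white bench timer lying flat, 64x68x20 mm
- media_bottle: bystander: small bottle with screw cap, 56x51x104 mm
- tape: bystander: roll of label tape lying flat, 62 mm across, 20 mm high
There are look-alikes about, which are no part of the job. What is shaped like the pen but green is not meant. Leave any purple look-alike of the stand alone.

How it is judged:
By the outcome, as a careful person would: the job done as asked, in the order asked, and still so for the second after the job is handed in, with the robot touching nothing.
It also fails if it takes over 61 s, if anything falls off the work surface, if the arm or the gripper's body presses on something with over 40 N, if the wrist force passes 120 N, or if a joint passes its speed limit or range.

ROBOT

A 6-joint arm with a two-finger parallel gripper is mounted at the origin on a cart in front of the work surface, level with it; the furniture and walls round the work are solid. World frame = base frame: x ahead of the robot, y to its left, z up, the work surface at z = 0. Lengths are in m, angles in rad, forces in N, time in s.
With the tool pointing down it reaches from about 0.375 to 0.9 m from the base axis. Payload 3.1 kg.
Tool frame: the origin (TCP) lies on the centre line of the jaws, within the pads' length; the fingertips stand 11 mm ahead of it and the grasp point (between the pads) lies 8 mm behind it (bot.tip_extent is the distance from the TCP to the fingertips, in m); x points along the fingers, y is the direction in which the jaws open and shut, and the axes are right-handed (so a half turn about x gives the same grasp; the last joint's range is limited). The gripper opens to 87 mm and grips with 3 to 60 N. Pads are 19 mm wide; open, the fingers measure 117 mm over their backs; the gripper's body (75 mm by 190 mm) begins 51 mm behind the grasp point.
Start: joints at [0.939, 0.527, 1.433, -0, 1.181, -0.178], TCP at [0.274, 0.562, 0.234] pointing down, gripper open.
Joint ranges: [-3.08, 3.08], [-0.75, 2.2], [0.22, 2.44], [-1.43, 4.57], [0, 2.65], [-2.85, 2.85]. Speed limits (rad/s): [2.79, 2.79, 3.14, 3.14, 3.14, 3.14].

INTERFACE

Orientations are given as a unit quaternion [w, x, y, z].
In Python, from rig import bot, vision gives the robot as it stands.
- The arm moves only by the shell command python3 -m inch 'ROWS' [FORCE]. ROWS is JSON, a list of rows, each an object of numbers: "hand": the finger opening in mm, from 0 to 87; "x", "y", "z": the shift along the tool's x, y, z in mm; "wx", "wy", "wz": the turn, a rotation vector about the tool's x, y, z in rad. A call has exactly 8 rows; each row shifts and turns the pose as measured when the row begins, along the tool's axes as they then stand; what a row does not reach is not made up. A row lasts 1/10 s, in which the tool goes at most 50 mm and 8.59 degrees, less where a joint would pass 70% of its speed; a pose out of reach is approached as far as the arm can. A call with a gripper value outside its range is refused whole. The fingers move at their own pace and stop on an object; FORCE is the grip in N (left out, the last holds). Time passes only in rows, so rows that do not move let the fingers close, or fill a call up. It gives the time, the measured TCP pose, the force and the opening at its end, in the units of the state.
- bot.get_state(): the state, without advancing time (a new reading comes with each control period).
- vision.snapshot(name): name is "side" or "top"; returns (picture, depth): 480x640x3 uint8, blue, green, red; 480x640 float32, m along the optical axis (not along the pixel's ray), 0 where there is no reading.
- vision.camera_info(name): a dict with "K" (3x3 intrinsics, pixels), "world_from_camera" (4x4, takes a point from camera to world coordinates). Camera axes: x right, y up, looking along -z (the intrinsics and any distortion apply to the point x, -y, -z); pixel columns grow to the right and rows downward; lengths in m; the calibration is good to about 2 mm. A picture is of the moment at which its call begins. camera_info takes no time and is no camera call.
- bot.sign_off(): hands the job in, once; it reports no verdict.
The state is a dict: "time_s": time; "joints": joint angles; "joint_velocities": joint speeds; "tau": joint torques, N m; "position": TCP position; "orientation": TCP orientation; "contact_force": force on the tool from outside, world axes, zero at the start; "ft_torque": the same for the moment, N m; "width": opening from 0.0 (shut) to 1.0 (fully open).
Only numpy, scipy, OpenCV 4.12 (cv2) and the standard library are available. Lean on these libraries where they do the work, as an engineer would, in place of code of your own. Each camera call takes 0.05 s, during which the arm holds its last target. There are 200 camera calls.

## Working session

There is one attempt and no reset: what is moved stays moved. The work goes in short steps, Python scripts to look and compute and a shell command to move; the robot and the scene stay as the last step left them, time stands still between calls to the robot, and variables do not carry over. Pictures are saved under pics/ and viewed, about 8 in all and at most 12, crops included, and the job is handed in when it is done.

```bash
ls; mkdir -p pics; python3 - <<'E'
from rig import bot, vision
import cv2, numpy as np
np.set_printoptions(suppress=True,precision=4)
s=bot.get_state(); print(s)
for n in("side","top"):
    p,d=vision.snapshot(n); cv2.imwrite(f"pics/{n}0.png",p); np.save(f"pics/{n}0.npy",d)
    c=vision.camera_info(n); print(n,c)
E
```

```text
pics
{'time_s': 0.0, 'joints': array([ 0.9385,  0.5285,  1.4339, -0.    ,  1.1814, -0.1785]), 'joint_velocities': array([-0.0002,  0.0009, -0.0001,  0.0009, -0.0007,  0.0001]), 'tau': array([  0.0022, -44.0043, -17.6595,   0.0635,   0.058 ,  -0.0002]), 'position': array([0.2735, 0.5612, 0.2326]), 'orientation': array([ 0.6887,  0.1584,  0.6893, -0.1598]), 'contact_force': array([ 0.3006,  0.1132, -0.0157]), 'ft_torque': array([-0.0207,  0.013 , -0.0207]), 'width': 0.9975223329536856}
side {'K': array([[518.644 ,   0.    , 318.252 ],
       [  0.    , 518.644 , 241.5754],
       [  0.    ,   0.    ,   1.    ]]), 'world_from_camera': array([[-0.9961,  0.0575, -0.0667,  0.402 ],
       [-0.0878, -0.5961,  0.7981,  1.0735],
       [ 0.0061,  0.8008,  0.5989,  0.9549],
       [ 0.    ,  0.    ,  0.    ,  1.    ]])}
top {'K': array([[555.0994,   0.    , 333.0232],
       [  0.    , 555.0994, 251.6798],
       [  0.    ,   0.    ,   1.    ]]), 'world_from_camera': array([[-0.0151,  0.9946, -0.1022,  0.3187],
       [-0.9998, -0.0138,  0.0139, -0.0643],
       [ 0.0124,  0.1024,  0.9947,  1.8109],
       [ 0.    ,  0.    ,  0.    ,  1.    ]])}
```

View pics/side0.png

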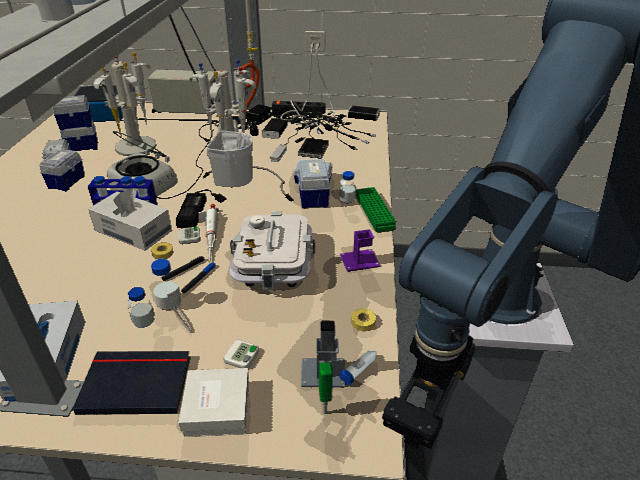

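View pics/top0.png

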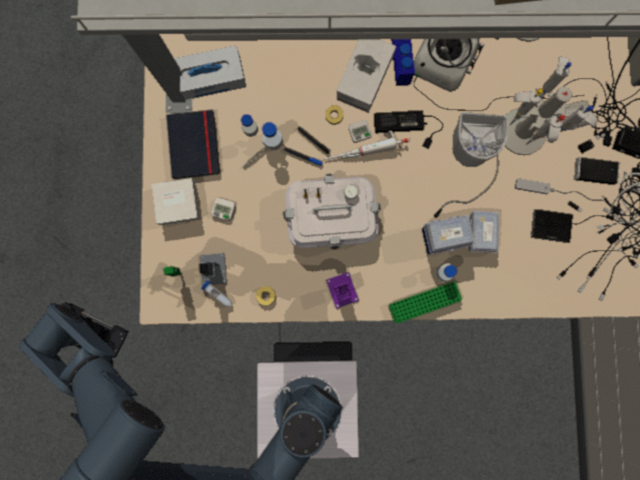

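The side view shows the box at (272,250), a purple stand at (360,255), a grey stand with a dark pen at (327,345), and a green pen-like thing at (325,385). In the top view these are at (332,212), (342,290), (210,268) and (172,271). I'll enlarge both to confirm.

```bash
python3 - <<'E'
import cv2, numpy as np
a=cv2.imread("pics/side0.png"); b=cv2.imread("pics/top0.png")
A=cv2.resize(a[300:420,285:405],(400,400),interpolation=cv2.INTER_CUBIC)
A2=cv2.resize(a[200:300,220:325],(400,200*2-19),interpolation=cv2.INTER_CUBIC)[:200*2-19]
B=cv2.resize(b[235:325,155:245],(400,400),interpolation=cv2.INTER_CUBIC)
cv2.imwrite("pics/crop1.png",np.hstack([A,B]))
B2=cv2.resize(b[165:255,275:390],(400,313),interpolation=cv2.INTER_CUBIC)
h=np.zeros((381,800,3),np.uint8);h[:381,:400]=A2;h[:313,400:]=B2
cv2.imwrite("pics/crop2.png",h)
E
```

```text
(no output)
```

View pics/crop1.png

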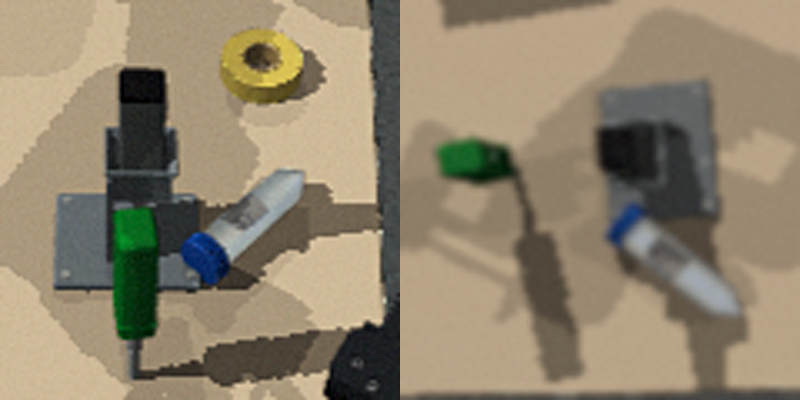

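View pics/crop2.png

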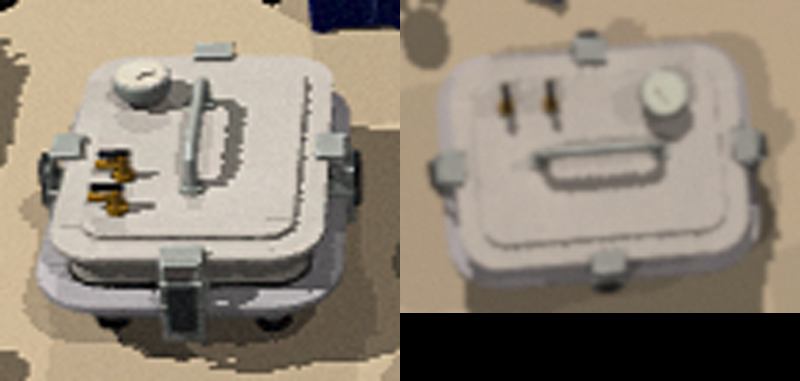

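Candidates: the green pen-shaped thing at top (172,271) / side (325,385) is the excluded look-alike. The dark pen at top (207,268) / side (327,340) stands in the grey stand, so that is the one meant. The purple stand at top (342,290) is the excluded look-alike. In both crops the box's front latch faces the robot (-x) and its left latch faces +y.

```bash
cat > h.py <<'E'
import numpy as np, cv2
from rig import bot, vision
np.set_printoptions(suppress=True,precision=4,linewidth=150)
def cloud(n,d):
    c=vision.camera_info(n);K=c["K"];T=c["world_from_camera"]
    v,u=np.mgrid[:480,:640]
    P=np.stack([(u-K[0,2])/K[0,0]*d,-(v-K[1,2])/K[1,1]*d,-d],-1)
    return P@T[:3,:3].T+T[:3,3]
def ray(n,u,v,z):
    c=vision.camera_info(n);K=c["K"];T=c["world_from_camera"]
    r=T[:3,:3]@np.array([(u-K[0,2])/K[0,0],-(v-K[1,2])/K[1,1],-1]);o=T[:3,3]
    return o+r*(z-o[2])/r[2]
def load(n): return cv2.imread(f"pics/{n}0.png"),cloud(n,np.load(f"pics/{n}0.npy"))
def rect(m,P,lo):
    q=P[m][:,:2].astype(np.float32); r=cv2.minAreaRect(q*1000); print(lo,m.sum(),"zmed",np.median(P[m][:,2]),"rect",np.round(r[0],1),np.round(r[1],1),round(r[2],1))
    return r
E
python3 - <<'E'
from h import *
for n in("side","top"):
    im,P=load(n); X,Y,Z=P[...,0],P[...,1],P[...,2]; ok=np.load(f"pics/{n}0.npy")>0
    u0,u1,v0,v1=(295,365,310,400) if n=="side" else (192,235,245,310)
    W=np.zeros(ok.shape,bool);W[v0:v1,u0:u1]=1;W&=ok
    hsv=cv2.cvtColor(im,cv2.COLOR_BGR2HSV); g=W&(hsv[...,1]<90)
    for a,b in((.15,.175),(.085,.105),(.002,.02)): 
        m=g&(Z>a)&(Z<b)
        if m.sum()>5: rect(m,P,(n,a,b))
    W=np.zeros(ok.shape,bool)
    u0,u1,v0,v1=(222,325,205,295) if n=="side" else (278,388,172,252)
    W[v0:v1,u0:u1]=1;W&=ok
    print("hist",np.histogram(Z[W],bins=np.arange(-.01,.14,.005)))
    rect(W&(Z>.074)&(Z<.098),P,(n,"lid"))
    # table check
    print("table",np.median(Z[ok&(abs(Z)<.02)]))
    # lid plane & flange points
    for lo,hi in((.083,.097),(.042,.062)):
        m=W&(Z>lo)&(Z<hi)&(hsv[...,1]<60)
        A=np.c_[X[m],Y[m],np.ones(m.sum())]; c=np.linalg.lstsq(A,Z[m],rcond=None)[0]
        for _ in range(4):
            r=Z[m]-A@c;k=abs(r)<.003;c=np.linalg.lstsq(A[k],Z[m][k],rcond=None)[0]
        print(n,lo,"plane slopes",c[:2],"z@(mean)",A[k].mean(0)[:2],Z[m][k].mean(),k.sum(),"res",(Z[m]-A@c)[k].std())
E
```

```text
('side', 0.15, 0.175) 103 zmed 0.15965113846853196 rect [445.4 303.7] [27.7 25.1] 4.3
('side', 0.085, 0.105) 232 zmed 0.09476181747882878 rect [441.5 347.3] [ 48.  137.6] 5.3
('side', 0.002, 0.02) 1326 zmed 0.00598295431426743 rect [441.6 235.6] [174.3 276.5] 5.8
hist (array([  45, 2034, 1802,   87,   17,    4,    6,   14,   21,   19,   23,   82,  383,  458,  161,  119,  115,  129,  553, 1662, 1081,  105,   62,
         95,   81,   38,   34,    1,    0,    0]), array([-0.01 , -0.005,  0.   ,  0.005,  0.01 ,  0.015,  0.02 ,  0.025,  0.03 ,  0.035,  0.04 ,  0.045,  0.05 ,  0.055,  0.06 ,  0.065,  0.07 ,
        0.075,  0.08 ,  0.085,  0.09 ,  0.095,  0.1  ,  0.105,  0.11 ,  0.115,  0.12 ,  0.125,  0.13 ,  0.135,  0.14 ]))
('side', 'lid') 3537 zmed 0.08841445712117657 rect [627.8 -79.3] [232.8 297.5] 17.6
table 1.2591553711416292e-05
side 0.083 plane slopes [-0.0267  0.02  ] z@(mean) [ 0.6224 -0.0659] 0.08894030996981267 2376 res 0.0015940562249627584
side 0.042 plane slopes [-0.0277  0.0299] z@(mean) [0.6059 0.0086] 0.05489847952076168 689 res 0.0014659957346575608
('top', 0.15, 0.175)
[... 349 characters left out ...]
61,  324,  969, 1695, 1293,  415,   79,
         72,   96,   61,   39,    9,    1,    0]), array([-0.01 , -0.005,  0.   ,  0.005,  0.01 ,  0.015,  0.02 ,  0.025,  0.03 ,  0.035,  0.04 ,  0.045,  0.05 ,  0.055,  0.06 ,  0.065,  0.07 ,
        0.075,  0.08 ,  0.085,  0.09 ,  0.095,  0.1  ,  0.105,  0.11 ,  0.115,  0.12 ,  0.125,  0.13 ,  0.135,  0.14 ]))
('top', 'lid') 4628 zmed 0.08786775378819978 rect [628.7 -87.5] [299.5 232.5] 81.7
table 0.000739331177040059
top 0.083 plane slopes [-0.0179  0.0195] z@(mean) [ 0.6255 -0.0848] 0.08878733794510563 2156 res 0.001655947728288154
top 0.042 plane slopes [-0.0248  0.0247] z@(mean) [ 0.5869 -0.0774] 0.05333447380826853 390 res 0.0016472477840997546
```

```bash
cat >> h.py <<'E'
from scipy.spatial.transform import Rotation as R
def tool():
    s=bot.get_state();q=s["orientation"];return s,R.from_quat([q[1],q[2],q[3],q[0]])
E
python3 - <<'E'
from h import *
res=[]
for n in("side","top"):
    im,P=load(n); ok=np.load(f"pics/{n}0.npy")>0
    W=np.zeros(ok.shape,bool)
    u0,u1,v0,v1=(222,325,205,295) if n=="side" else (278,388,172,252)
    W[v0:v1,u0:u1]=1
    m=W&ok&(P[...,2]>.074)&(P[...,2]<.1)
    Q=P[m][:,:2]; yaw=np.radians(-6.);c=np.array([.627,-.08])
    for it in range(6):
        ex=np.array([np.cos(yaw),np.sin(yaw)]);ey=np.array([-ex[1],ex[0]])
        b=(Q-c)@np.c_[ex,ey]; lines={}
        for name,i,j,s,L in(("F",0,1,-1,100),("B",0,1,1,100),("L",1,0,1,65),("R",1,0,-1,65)):
            pts=[]
            for t in np.arange(-L,L,6):
                if abs(t+3)<26: continue
                k=(abs(b[:,j]*1000-t-3)<3)&(b[:,i]*s>.05)
                if k.sum()>2: pts.append((t+3,1000*s*np.max(b[k,i]*s)))
            pts=np.array(pts); f=np.polyfit(pts[:,0],pts[:,1],1)
            r=pts[:,1]-np.polyval(f,pts[:,0]);k=abs(r)<4;f=np.polyfit(pts[k,0],pts[k,1],1);lines[name]=f
        dy=np.mean([-lines["F"][0],-lines["B"][0],lines["L"][0],lines["R"][0]]) 
        # F/B: x=f(y): slope -> rotation -slope ; L/R: y=f(x)-> +slope
        yaw+=dy; c=c+ex*(lines["F"][1]+lines["B"][1])/2000+ey*(lines["L"][1]+lines["R"][1])/2000
    print(n,"c",c,"yaw",np.degrees(yaw),{k:np.round(v,4) for k,v in lines.items()})
s,r=tool(); print(r.as_matrix())
E
```

```text
side c [ 0.6298 -0.0847] yaw 4.188118777448593 {'F': array([ -0.0026, -94.5943]), 'B': array([ 0.0034, 94.4978]), 'L': array([ -0.0015, 131.0288]), 'R': array([   0.0035, -131.0286])}
top c [ 0.6302 -0.088 ] yaw 3.9388137754233097 {'F': array([  0.0048, -95.163 ]), 'B': array([ 0.0024, 95.163 ]), 'L': array([  0.0043, 129.627 ]), 'R': array([   0.0029, -129.6268])}
[[-0.0012  0.4384  0.8988]
 [-0.0016  0.8988 -0.4384]
 [-1.     -0.0019 -0.0004]]
```

```bash
python3 - <<'E'
from h import *
for n in("side","top"):
    im,P=load(n); ok=np.load(f"pics/{n}0.npy")>0
    hsv=cv2.cvtColor(im,cv2.COLOR_BGR2HSV); g=ok&(hsv[...,0]>45)&(hsv[...,0]<75)&(hsv[...,1]>150)&(P[...,1]>.25)
    print(n,"green ztop",np.percentile(P[g][:,2],[1,50,99]),P[g&(P[...,2]>np.percentile(P[g][:,2],80))].mean(0))
E
python3 -m inch '[{"hand":60,"wx":-0.131},{"wx":-0.131},{"wx":-0.131},{"wx":-0.131},{"y":-35,"z":20},{"y":-35,"z":20},{"y":-35,"z":20},{"y":-35,"z":20}]' 20
python3 -c "
from h import *
s,r=tool();print(r.as_matrix(),s['joints']);print(r.inv().apply(np.array([.446,.302,.19])-s['position'])*1000)"
```

```text
side green ztop [0.018  0.1318 0.4522] [0.2978 0.5585 0.3288]
top green ztop [0.0137 0.146  0.3582] [0.421  0.4141 0.1781]
[[-0.0012  0.4384  0.8988]
 [-0.0016  0.8988 -0.4384]
 [-1.     -0.0019 -0.0004]] [ 0.9385  0.5284  1.4338  0.      1.1814 -0.1785]
[  42.8728 -157.3151  268.6378]invalid input
```

```bash

python3 -m inch '[{"hand":60,"x":0,"y":0,"z":0,"wx":-0.131,"wy":0,"wz":0},{"hand":60,"x":0,"y":0,"z":0,"wx":-0.131,"wy":0,"wz":0},{"hand":60,"x":0,"y":0,"z":0,"wx":-0.131,"wy":0,"wz":0},{"hand":60,"x":0,"y":0,"z":0,"wx":-0.131,"wy":0,"wz":0},{"hand":60,"x":0,"y":-35,"z":20,"wx":0,"wy":0,"wz":0},{"hand":60,"x":0,"y":-35,"z":20,"wx":0,"wy":0,"wz":0},{"hand":60,"x":0,"y":-35,"z":20,"wx":0,"wy":0,"wz":0},{"hand":60,"x":0,"y":-35,"z":20,"wx":0,"wy":0,"wz":0}]' 20
python3 -c "
from h import *
s,r=tool();print(r.as_matrix(),s['joints']);print(r.inv().apply(np.array([.446,.302,.19])-s['position'])*1000)"
```

```text
time_s: 0.9
position: [0.3639, 0.428, 0.2282]
orientation: [0.704, -0.038, 0.709, 0.035]
contact_force: [0.3, 0.3, 0.1]
width: 0.692
[[-0.0066 -0.1028  0.9947]
 [-0.0057  0.9947  0.1028]
 [-1.     -0.005  -0.0072]] [ 0.6675  0.4522  1.593  -0.0004  1.1051 -1.0061]
[  38.3976 -133.5582   69.0257]
```

```bash

python3 -m inch '[{"hand":60,"x":0,"y":-27,"z":14,"wx":0.033,"wy":0,"wz":0},{"hand":60,"x":0,"y":-27,"z":14,"wx":0,"wy":0,"wz":0},{"hand":60,"x":0,"y":-27,"z":14,"wx":0,"wy":0,"wz":0},{"hand":60,"x":0,"y":-27,"z":14,"wx":0,"wy":0,"wz":0},{"hand":60,"x":0,"y":-27,"z":14,"wx":0,"wy":0,"wz":0},{"hand":60,"x":6,"y":0,"z":0,"wx":0,"wy":0,"wz":0},{"hand":60,"x":6,"y":0,"z":0,"wx":0,"wy":0,"wz":0},{"hand":60,"x":0,"y":0,"z":0,"wx":0,"wy":0,"wz":0}]' 20
python3 - <<'E'
from h import *
n="top";im,P=load(n);hsv=cv2.cvtColor(im,cv2.COLOR_BGR2HSV)
for n,(u0,u1,v0,v1) in(("top",(160,185,260,282)),("side",(312,338,355,405))):
    im,P=load(n);hsv=cv2.cvtColor(im,cv2.COLOR_BGR2HSV)
    g=(hsv[...,0]>45)&(hsv[...,0]<75)&(hsv[...,1]>150);W=np.zeros(g.shape,bool);W[v0:v1,u0:u1]=1;g&=W
    q=P[g];z=np.percentile(q[:,2],[2,50,98]);t=q[q[:,2]>z[2]-.01];print(n,z,t.min(0),t.max(0))
s,r=tool();print(r.as_matrix());print(r.inv().apply(np.array([.446,.302,.114])-s['position'])*1000)
for n in("side","top"):
    p,d=vision.snapshot(n); cv2.imwrite(f"pics/{n}1.png",p)
    K=vision.camera_info(n)["K"];T=np.linalg.inv(vision.camera_info(n)["world_from_camera"])
    c=T[:3,:3]@s['position']+T[:3,3]; print(n,K[0,2]-K[0,0]*c[0]/c[2],K[1,2]+K[1,1]*c[1]/c[2])
a=cv2.imread("pics/side1.png");b=cv2.imread("pics/top1.png")
cv2.imwrite("pics/crop3.png",np.hstack([cv2.resize(x,(400,400),interpolation=cv2.INTER_CUBIC) for x in(a[260:410,265:415],b[220:320,150:250])]))
E
```

```text
time_s: 1.7
position: [0.4472, 0.2881, 0.2132]
orientation: [0.703, -0.025, 0.711, 0.019]
contact_force: [0.7, -0.1, -0.4]
width: 0.692
top [0.0959 0.1464 0.1576] [ 0.3187 -0.0643  0.1478] [0.4502 0.418  1.8109]
side [0.0652 0.123  0.1503] [0.402  0.3922 0.1404] [0.4552 1.0735 0.9549]
[[-0.0113 -0.0612  0.9981]
 [-0.0089  0.9981  0.0611]
 [-0.9999 -0.0082 -0.0118]]
[99.0603 14.8017  0.778 ]
side 327.61079096270714 301.0426110007154
top 203.05515934423883 265.802184833087
```

View pics/crop3.png

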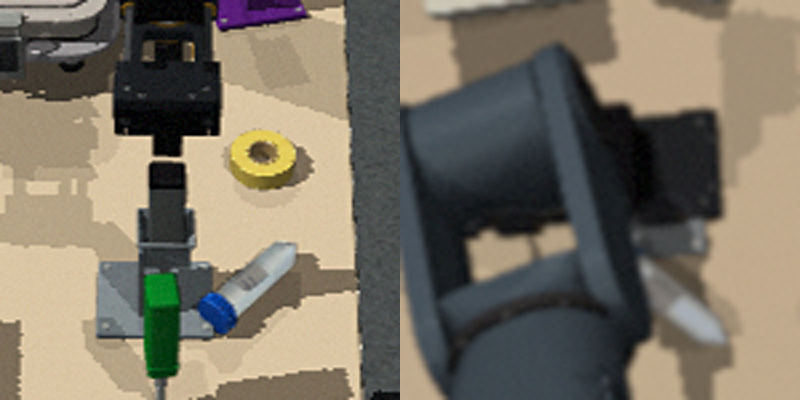

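The crop shows the fingers in line with the dark pen's tail at side (165,165), and the hand clear of the green pen. Next: correct the y offset and descend.

```bash

python3 -m inch '[{"hand":60,"x":0,"y":7,"z":0,"wx":0,"wy":-0.012,"wz":0.008},{"hand":60,"x":0,"y":7,"z":0,"wx":0,"wy":0,"wz":0},{"hand":60,"x":5,"y":0,"z":0,"wx":0,"wy":0,"wz":0},{"hand":60,"x":12,"y":0,"z":0,"wx":0,"wy":0,"wz":0},{"hand":60,"x":12,"y":0,"z":0,"wx":0,"wy":0,"wz":0},{"hand":60,"x":12,"y":0,"z":0,"wx":0,"wy":0,"wz":0},{"hand":60,"x":8,"y":0,"z":0,"wx":0,"wy":0,"wz":0},{"hand":60,"x":0,"y":0,"z":0,"wx":0,"wy":0,"wz":0}]' 20
python3 - <<'E'
from h import *
s,r=tool();print(r.as_matrix());print(r.inv().apply(np.array([.446,.302,.114])-s['position'])*1000)
x=r.inv().apply(np.cross(r.apply([1,0,0]),[0,0,-1]));print(x)
E
```

```text
time_s: 2.6
position: [0.4442, 0.3073, 0.1607]
orientation: [0.707, -0.024, 0.706, 0.025]
contact_force: [0.5, -0.2, -0.7]
width: 0.692
[[ 0.0022 -0.0687  0.9976]
 [ 0.0015  0.9976  0.0687]
 [-1.      0.0014  0.0023]]
[46.714  -5.466   1.3333]
[ 0.      0.0023 -0.0014]
```

```bash

python3 -m inch '[{"hand":60,"x":0,"y":-2,"z":1,"wx":0,"wy":0,"wz":0},{"hand":60,"x":4,"y":-2,"z":0,"wx":0,"wy":0,"wz":0},{"hand":60,"x":8,"y":0,"z":0,"wx":0,"wy":0,"wz":0},{"hand":60,"x":10,"y":0,"z":0,"wx":0,"wy":0,"wz":0},{"hand":60,"x":10,"y":0,"z":0,"wx":0,"wy":0,"wz":0},{"hand":60,"x":7,"y":0,"z":0,"wx":0,"wy":0,"wz":0},{"hand":60,"x":3,"y":0,"z":0,"wx":0,"wy":0,"wz":0},{"hand":60,"x":0,"y":0,"z":0,"wx":0,"wy":0,"wz":0}]' 20
python3 - <<'E'
from h import *
s,r=tool();print(r.as_matrix());print(r.inv().apply(np.array([.446,.302,.114])-s['position'])*1000)
E
```

```text
time_s: 3.4
position: [0.4463, 0.3031, 0.1152]
orientation: [0.708, -0.024, 0.706, 0.025]
contact_force: [0.2, -0.1, -0.4]
width: 0.684
[[ 0.0031 -0.0683  0.9977]
 [ 0.0018  0.9977  0.0683]
 [-1.      0.0016  0.0032]]
[ 1.1984 -1.0484 -0.407 ]
```

```bash

python3 -m inch '[{"hand":10,"x":0,"y":0,"z":0,"wx":0,"wy":0,"wz":0},{"hand":10,"x":0,"y":0,"z":0,"wx":0,"wy":0,"wz":0},{"hand":10,"x":0,"y":0,"z":0,"wx":0,"wy":0,"wz":0},{"hand":10,"x":0,"y":0,"z":0,"wx":0,"wy":0,"wz":0},{"hand":10,"x":0,"y":0,"z":0,"wx":0,"wy":0,"wz":0},{"hand":10,"x":0,"y":0,"z":0,"wx":0,"wy":0,"wz":0},{"hand":10,"x":0,"y":0,"z":0,"wx":0,"wy":0,"wz":0},{"hand":10,"x":0,"y":0,"z":0,"wx":0,"wy":0,"wz":0}]' 35
python3 - <<'E'
from h import *
s,r=tool();print(s['width']*87,s['contact_force'],s['ft_torque'],s['joints'])
E
```

```text
time_s: 4.2
position: [0.4465, 0.302, 0.1158]
orientation: [0.708, -0.025, 0.705, 0.024]
contact_force: [-0.4, -0.2, -1.3]
width: 0.271
23.567034994823157 [-0.3555 -0.1774 -1.2804] [-0.0939  0.0366  0.031 ] [ 0.3883  0.5844  1.7551 -0.0023  0.7986 -1.2506]
```

```bash

python3 -m inch '[{"hand":10,"x":-4,"y":0,"z":0,"wx":0,"wy":0,"wz":0},{"hand":10,"x":-8,"y":0,"z":0,"wx":0,"wy":0,"wz":0},{"hand":10,"x":-14,"y":0,"z":0,"wx":0,"wy":0,"wz":0},{"hand":10,"x":-18,"y":0,"z":0,"wx":0,"wy":0,"wz":0},{"hand":10,"x":-18,"y":0,"z":0,"wx":0,"wy":0,"wz":0},{"hand":10,"x":-18,"y":0,"z":0,"wx":0,"wy":0,"wz":0},{"hand":10,"x":-18,"y":0,"z":0,"wx":0,"wy":0,"wz":0},{"hand":10,"x":-12,"y":0,"z":0,"wx":0,"wy":0,"wz":0}]'
cat >> h.py <<'E'
C0=np.array([.6295,-.0857]);YAW=np.radians(4.05);EX=np.array([np.cos(YAW),np.sin(YAW)]);EY=np.array([-EX[1],EX[0]])
SL=np.array([-.0245,.0235]);ZF=.0518;LB=.0998;A=.70
def seam(bx,by,off=0,dz=0):   # ball centre, world
    p=C0+bx*EX+by*EY
    b=np.array([*p,ZF+SL@(p-C0)+.004+dz]); return b+off*LEAN
LEAN=np.array([*(-A*EX+A*EY),1]);LEAN/=np.linalg.norm(LEAN)
RG=R.from_quat([-.025,.705,.024,.708])
def target(ball,lean=LEAN):
    v=np.cross([0,0,1],lean);r=R.from_rotvec(v/max(np.linalg.norm(v),1e-9)*np.arccos(lean[2])) 
    Rt=r*R0; return ball+LB*lean,Rt
# ideal grasp orientation (tool straight down, jaw yaw 93.9 deg)
_y=np.array([-.068,.9977,0]);_x=np.array([0,0,-1.]);R0=R.from_matrix(np.c_[_x,_y,np.cross(_x,_y)])
def delta(p,Rt):
    s,r=tool(); return r.inv().apply(p-s['position'])*1000,(r.inv()*Rt).as_rotvec()
def show(p,Rt):
    s,r=tool();d,w=delta(p,Rt);f=s['contact_force'];ball=s['position']+LB*r.apply([1,0,0])
    print("t",s['time_s'],"shift mm",np.round(d,1),"rot",np.round(w,3),"F",f,"ball",ball,"Fax",-(r.apply([1,0,0])@f))
E
python3 - <<'E'
from h import *
from scipy.optimize import least_squares
s,r=tool()
D=[([.5285,1.4339],.6143,.2326),([.4522,1.593],.5507,.2282),([.5844,1.7551],.5276,.1158)]
p=s['position'];D.append((s['joints'][1:3],np.sqrt(p[0]**2+p[1]**2-.1105**2),p[2]))
f=lambda k:np.concatenate([[k[0]+k[1]*np.sin(q[0])+k[2]*np.sin(q[0]+q[1])-a,k[3]+k[1]*np.cos(q[0])+k[2]*np.cos(q[0]+q[1])-z] for q,a,z in D])
o=least_squares(f,[0,.43,.4,.2]);print(o.x,o.fun)
print(s['joints'],s['position'],s['contact_force'])
for bx,by in((-.089,.024),(-.0555+-.025,.1155),(-.024,.124)):
    b=seam(bx,by);P,Rt=target(b);print(b,P,LEAN)
show(*target(seam(-.089,.024,.09)))
E
```

```text
time_s: 5.0
position: [0.4447, 0.3033, 0.2318]
orientation: [0.707, -0.024, 0.706, 0.025]
contact_force: [0.7, 0.7, -0.8]
width: 0.274
[ 0.0132  0.4523  0.3839 -0.0023] [-0.0182  0.0091  0.0017  0.0009  0.0111 -0.0078  0.0054 -0.0023]
[ 0.39    0.4123  1.654   0.0019  1.0731 -1.2506] [0.4447 0.3033 0.2318] [ 0.717   0.6891 -0.7895]
[ 0.539  -0.068   0.0584] [ 0.486  -0.022   0.1294] [-0.5314  0.4611  0.7107]
[0.541  0.0238 0.0605] [0.488  0.0698 0.1315] [-0.5314  0.4611  0.7107]
[0.5968 0.0363 0.0595] [0.5438 0.0823 0.1304] [-0.5314  0.4611  0.7107]
t 5.0 shift mm [  37.8 -282.8  -26.1] rot [-0.    -0.552 -0.553] F [ 0.717   0.6891 -0.7895] ball [0.4448 0.3036 0.132 ] Fax -0.7921043297318235
```

```bash

python3 -m inch '[{"hand":10,"x":0,"y":-15,"z":-2,"wx":0,"wy":0,"wz":0},{"hand":10,"x":0,"y":-32,"z":-3,"wx":0,"wy":0,"wz":0},{"hand":10,"x":0,"y":-36,"z":-3,"wx":0,"wy":0,"wz":0},{"hand":10,"x":0,"y":-36,"z":-3,"wx":0,"wy":0,"wz":0},{"hand":10,"x":0,"y":-36,"z":-3,"wx":0,"wy":0,"wz":0},{"hand":10,"x":0,"y":-36,"z":-3,"wx":0,"wy":-0.03,"wz":-0.03},{"hand":10,"x":0,"y":-30,"z":-3,"wx":0,"wy":-0.05,"wz":-0.05},{"hand":10,"x":0,"y":-12,"z":-2,"wx":0,"wy":-0.07,"wz":-0.07}]'
python3 - <<'E'
from h import *
show(*target(seam(-.089,.024,.09)))
E
python3 -m inch '[{"hand":10,"x":0,"y":0,"z":0,"wx":0,"wy":-0.07,"wz":-0.07},{"hand":10,"x":0,"y":0,"z":0,"wx":0,"wy":-0.07,"wz":-0.07},{"hand":10,"x":0,"y":0,"z":0,"wx":0,"wy":-0.07,"wz":-0.07},{"hand":10,"x":0,"y":0,"z":0,"wx":0,"wy":-0.06,"wz":-0.06},{"hand":10,"x":0,"y":0,"z":0,"wx":0,"wy":-0.05,"wz":-0.05},{"hand":10,"x":0,"y":0,"z":0,"wx":0,"wy":-0.03,"wz":-0.03},{"hand":10,"x":0,"y":0,"z":0,"wx":0,"wy":-0.02,"wz":-0.02},{"hand":10,"x":0,"y":0,"z":0,"wx":0,"wy":0,"wz":0}]'
python3 - <<'E'
from h import *
show(*target(seam(-.089,.024,.09)));print(bot.get_state()['joints'])
E
```

```text
time_s: 5.8
position: [0.4387, 0.0574, 0.2342]
orientation: [0.761, -0.076, 0.643, -0.026]
contact_force: [-0.7, 0.5, -1.6]
width: 0.276
t 5.8 shift mm [ 45.1 -31.3 -10.2] rot [-0.   -0.39 -0.4 ] F [-0.6609  0.4959 -1.5655] ball [0.4558 0.0436 0.1369] Fax -1.3451650316194697
time_s: 6.6
position: [0.4275, 0.0491, 0.2315]
orientation: [0.842, -0.193, 0.481, -0.15]
contact_force: [-0.1, 0.7, -0.9]
width: 0.27
t 6.6 shift mm [ 47.   -7.5 -13.7] rot [ 0.001 -0.05  -0.037] F [-0.0535  0.7329 -0.9029] ball [0.4766 0.0054 0.1564] Fax -0.3321681248994502
[ 0.2236  0.3004  2.2046 -1.3157  0.5872 -0.2845]
```

```bash
cat > kin.py <<'E'
from h import *
from scipy.optimize import least_squares
def fk(q,k):
    r0,l,h,L2,L3,dl,d,o2,o3=k
    a=q[1]+o2;ph=q[1]+q[2]+o3*0
    w=np.array([r0+L2*np.sin(a)+L3*np.sin(ph+dl),l,h+L2*np.cos(a)+L3*np.cos(ph+dl)])
    f=np.array([np.sin(ph),0,np.cos(ph)]);e=np.array([np.cos(ph),0,-np.sin(ph)])
    t=f*np.cos(q[4])+np.sin(q[4])*(e*np.cos(q[3])+np.array([0,1,0])*np.sin(q[3]))
    M=R.from_rotvec([0,0,q[0]]); return M.apply(w+d*t),M.apply(t)
E
python3 - <<'E'
from kin import *
s,r=tool()
D=[([.9385,.5285,1.4339,0,1.1814],[.2735,.5612,.2326]),([.6675,.4522,1.593,-.0004,1.1051],[.3639,.428,.2282]),
([.3883,.5844,1.7551,-.0023,.7986],[.4465,.302,.1158]),([.39,.4123,1.654,.0019,1.0731],[.4447,.3033,.2318]),(list(s['joints'][:5]),s['position'])]
g=lambda k:np.concatenate([(fk(q,k)[0]-p)*1000 for q,p in D]+[(np.array(k)-K0)*[20,20,20,20,20,20,20,20,0]])
K0=np.array([0,.11,.25,.45,.38,0,.25,0,0])
o=least_squares(g,K0);k=o.x;print(np.round(k,4));print(np.round(o.fun[:15],1))
print(fk(s['joints'],k)[1],r.apply([1,0,0]))
np.save("k.npy",k)
def stat(u): # path param mm from (-89,24)
    if u<71: return -.089,.024+u/1000,0
    if u<71+45.55: t=(u-71)/29; return -.060-.029*np.cos(t),.095+.029*np.sin(t),np.degrees(t)
    return -.060+(u-116.55)/1000,.124,90
q=np.array(s['joints'][:5])
for a in(.62,.7):
  for u in(0,35,70,94,117,152):
    bx,by,n=stat(u);psi=np.radians(np.interp(n,[0,90],[15,75]));
    for off in (0,):
        ln=np.array([*(a*(-np.cos(psi)*EX+np.sin(psi)*EY)),1]);ln/=np.linalg.norm(ln)
        P=seam(bx,by,0)+LB*ln
        ff=lambda q:np.concatenate([(fk(q,k)[0]-P)*10,fk(q,k)[1]+ln])
        o=least_squares(ff,q,bounds=([-3,-.75,.22,-3,0],[3,2.2,2.6,3,2.6]));q2=o.x
        print(a,u,np.round(q2,2),"err",np.abs(o.fun).max().round(4))
E
```

```text
[-0.0017  0.111   0.274   0.5875  0.408   0.2801  0.2942  0.0017  0.    ]
[-0.1 -0.2  0.1 -0.1 -0.1  0.2  0.1  0.  -0.2 -0.  -0.   0.2  0.3  0.2 -0.3]
[ 0.4918 -0.4379 -0.7525] [ 0.4918 -0.4379 -0.7525]
0.62 0 [-0.34  0.46  2.23 -3.    0.09] err 0.0793
0.62 35 [-0.27  0.46  2.25 -3.    0.11] err 0.0516
0.62 70 [-0.2   0.46  2.26 -3.    0.13] err 0.0199
0.62 94 [ 0.13  0.51  2.06 -1.18  0.44] err 0.0
0.62 117 [ 0.23  0.61  1.75 -0.75  0.87] err 0.0
0.62 152 [ 0.22  0.65  1.66 -0.73  0.91] err 0.0
0.7 0 [-0.33  0.49  2.28 -3.    0.22] err 0.0969
0.7 35 [-0.26  0.49  2.3  -3.    0.25] err 0.0662
0.7 70 [-0.18  0.49  2.31 -3.    0.27] err 0.0314
0.7 94 [ 0.16  0.53  2.09 -1.37  0.47] err 0.0
0.7 117 [ 0.27  0.64  1.75 -0.82  0.9 ] err 0.0
0.7 152 [ 0.25  0.67  1.67 -0.79  0.93] err 0.0
```

```bash

python3 -m inch '[{"hand":10,"x":0,"y":0,"z":0,"wx":0,"wy":0.05,"wz":0.05},{"hand":10,"x":0,"y":0,"z":0,"wx":0,"wy":0.08,"wz":0.08},{"hand":10,"x":0,"y":0,"z":0,"wx":0,"wy":0.09,"wz":0.09},{"hand":10,"x":0,"y":0,"z":0,"wx":0,"wy":0.09,"wz":0.09},{"hand":10,"x":0,"y":0,"z":0,"wx":0,"wy":0.08,"wz":0.08},{"hand":10,"x":0,"y":8,"z":0,"wx":0,"wy":0.05,"wz":0.05},{"hand":10,"x":0,"y":20,"z":0,"wx":0,"wy":0.03,"wz":0.03},{"hand":10,"x":0,"y":28,"z":0,"wx":0,"wy":0,"wz":0}]'
python3 - <<'E'
from h import *
s,r=tool();print(r.as_matrix());show(np.array([.4465,.302,.222]),R0)
E
```

```text
time_s: 7.4
position: [0.4216, 0.0953, 0.2216]
orientation: [0.746, -0.067, 0.662, -0.034]
contact_force: [-0.1, 0.1, -1.8]
width: 0.271
[[ 0.1212 -0.0372  0.9919]
 [-0.1395  0.9887  0.0541]
 [-0.9828 -0.1449  0.1146]]
t 7.4 shift mm [-26.2 203.4  36. ] rot [-0.022  0.114  0.147] F [-0.0605  0.0828 -1.7742] ball [0.4336 0.0813 0.1236] Fax -1.72477005102046
```

```bash

python3 -m inch '[{"hand":10,"x":-4,"y":30,"z":2,"wx":0,"wy":0.05,"wz":0.06},{"hand":10,"x":-2,"y":32,"z":3,"wx":0,"wy":0.03,"wz":0.04},{"hand":10,"x":0,"y":34,"z":3,"wx":-0.01,"wy":0.02,"wz":0.02},{"hand":10,"x":0,"y":34,"z":3,"wx":0,"wy":0,"wz":0},{"hand":10,"x":0,"y":30,"z":3,"wx":0,"wy":0,"wz":0},{"hand":10,"x":0,"y":18,"z":2,"wx":0,"wy":0,"wz":0},{"hand":10,"x":0,"y":6,"z":1,"wx":0,"wy":0,"wz":0},{"hand":10,"x":0,"y":0,"z":0,"wx":0,"wy":0,"wz":0}]'
python3 - <<'E'
from h import *
s,r=tool();print(r.as_matrix());show(np.array([.4465,.302,.1158]),R0)
E
```

```text
time_s: 8.2
position: [0.4296, 0.2858, 0.2191]
orientation: [0.711, -0.024, 0.703, 0.017]
contact_force: [-1.4, -0.6, -1.8]
width: 0.275
[[ 0.0118 -0.0586  0.9982]
 [-0.0098  0.9982  0.0587]
 [-0.9999 -0.0104  0.0112]]
t 8.2 shift mm [103.3  16.3  16.7] rot [-0.009  0.011  0.01 ] F [-1.4349 -0.6147 -1.844 ] ball [0.4307 0.2848 0.1193] Fax -1.832831555473047
```

```bash

python3 -m inch '[{"hand":10,"x":0,"y":4,"z":4,"wx":-0.009,"wy":0.011,"wz":0.01},{"hand":10,"x":0,"y":5,"z":5,"wx":0,"wy":0,"wz":0},{"hand":10,"x":0,"y":3,"z":3,"wx":0,"wy":0,"wz":0},{"hand":10,"x":0,"y":1,"z":1,"wx":0,"wy":0,"wz":0},{"hand":10,"x":0,"y":0,"z":0,"wx":0,"wy":0,"wz":0},{"hand":10,"x":4,"y":0,"z":0,"wx":0,"wy":0,"wz":0},{"hand":10,"x":4,"y":0,"z":0,"wx":0,"wy":0,"wz":0},{"hand":10,"x":2,"y":0,"z":0,"wx":0,"wy":0,"wz":0}]'
python3 - <<'E'
from h import *
s,r=tool();show(np.array([.4465,.302,.1158]),R0)
E
```

```text
time_s: 9.0
position: [0.4431, 0.2966, 0.2085]
orientation: [0.706, -0.023, 0.707, 0.023]
contact_force: [-0.2, 0.6, -0.6]
width: 0.274
t 9.0 shift mm [92.7  5.2  3.9] rot [-0.003 -0.002  0.   ] F [-0.2465  0.6102 -0.5631] ball [0.4429 0.2965 0.1087] Fax -0.5633555932442286
```

```bash

python3 -m inch '[{"hand":10,"x":0,"y":2.5,"z":2,"wx":0,"wy":0,"wz":0},{"hand":10,"x":0,"y":2,"z":1.5,"wx":0,"wy":0,"wz":0},{"hand":10,"x":0,"y":0,"z":0,"wx":0,"wy":0,"wz":0},{"hand":10,"x":4,"y":0,"z":0,"wx":0,"wy":0,"wz":0},{"hand":10,"x":10,"y":0,"z":0,"wx":0,"wy":0,"wz":0},{"hand":10,"x":12,"y":0,"z":0,"wx":0,"wy":0,"wz":0},{"hand":10,"x":10,"y":0,"z":0,"wx":0,"wy":0,"wz":0},{"hand":10,"x":4,"y":0,"z":0,"wx":0,"wy":0,"wz":0}]'
python3 - <<'E'
from h import *
s,r=tool();show(np.array([.4465,.302,.1158]),R0)
E
```

```text
time_s: 9.8
position: [0.4461, 0.3018, 0.1654]
orientation: [0.706, -0.023, 0.707, 0.023]
contact_force: [1.1, 0.2, -1.6]
width: 0.277
t 9.8 shift mm [49.6  0.2  0.5] rot [-0.003 -0.002  0.   ] F [ 1.1282  0.1852 -1.6129] ball [0.446  0.3018 0.0656] Fax -1.6108157892123767
```

```bash

python3 -m inch '[{"hand":10,"x":6,"y":0,"z":0,"wx":0,"wy":0,"wz":0},{"hand":10,"x":10,"y":0,"z":0,"wx":0,"wy":0,"wz":0},{"hand":10,"x":8,"y":0,"z":0,"wx":0,"wy":0,"wz":0},{"hand":10,"x":6,"y":0,"z":0,"wx":0,"wy":0,"wz":0},{"hand":10,"x":6,"y":0,"z":0,"wx":0,"wy":0,"wz":0},{"hand":10,"x":5,"y":0,"z":0,"wx":0,"wy":0,"wz":0},{"hand":10,"x":3,"y":0,"z":0,"wx":0,"wy":0,"wz":0},{"hand":10,"x":1,"y":0,"z":0,"wx":0,"wy":0,"wz":0}]'
python3 - <<'E'
from h import *
s,r=tool();show(np.array([.4465,.302,.1158]),R0)
E
```

```text
time_s: 10.6
position: [0.4462, 0.3018, 0.1157]
orientation: [0.706, -0.023, 0.708, 0.023]
contact_force: [0.3, 0.1, 1.4]
width: 0.277
t 10.6 shift mm [-0.1  0.2  0.3] rot [-0.003 -0.002  0.   ] F [0.3302 0.0739 1.4422] ball [0.4459 0.3017 0.0159] Fax 1.4430752387764176
```

```bash

python3 -m inch '[{"hand":50,"x":0,"y":0,"z":0,"wx":0,"wy":0,"wz":0},{"hand":50,"x":0,"y":0,"z":0,"wx":0,"wy":0,"wz":0},{"hand":50,"x":0,"y":0,"z":0,"wx":0,"wy":0,"wz":0},{"hand":50,"x":0,"y":0,"z":0,"wx":0,"wy":0.06,"wz":0},{"hand":50,"x":0,"y":0,"z":0,"wx":0,"wy":0.12,"wz":0},{"hand":50,"x":0,"y":0,"z":0,"wx":0,"wy":0.12,"wz":0},{"hand":50,"x":0,"y":0,"z":0,"wx":0,"wy":0.12,"wz":0},{"hand":50,"x":0,"y":0,"z":0,"wx":0,"wy":0.08,"wz":0}]'
cat >> h.py <<'E'
RT=R0*R.from_rotvec([0,.611,0])   # tool in stand, tilted
def G(): return np.array([.4462,.3018,.125])
E
python3 - <<'E'
from h import *
s,r=tool();show(G()+.008*RT.apply([1,0,0]),RT);print(s['joints'],s['width'])
E
```

```text
time_s: 11.4
position: [0.4446, 0.3029, 0.1205]
orientation: [0.503, -0.029, 0.864, 0.018]
contact_force: [0.1, 0.6, 0.5]
width: 0.574
t 11.4 shift mm [ 3.3 -1.2 -1.6] rot [ 0.002  0.096 -0.002] F [0.0678 0.6217 0.4892] ball [0.3955 0.2998 0.0337] Fax 0.47860601220450183
[ 0.3199  0.7645  1.4319  0.1261  1.4475 -1.3678] 0.5738304314889764
```

```bash

python3 -m inch '[{"hand":50,"x":1,"y":-0.5,"z":-0.8,"wx":0,"wy":0.04,"wz":0},{"hand":50,"x":1,"y":-0.5,"z":-0.5,"wx":0,"wy":0.03,"wz":0},{"hand":50,"x":0.5,"y":0,"z":0,"wx":0,"wy":0.01,"wz":0},{"hand":50,"x":0,"y":0,"z":0,"wx":0,"wy":0,"wz":0},{"hand":10,"x":0,"y":0,"z":0,"wx":0,"wy":0,"wz":0},{"hand":10,"x":0,"y":0,"z":0,"wx":0,"wy":0,"wz":0},{"hand":10,"x":0,"y":0,"z":0,"wx":0,"wy":0,"wz":0},{"hand":10,"x":0,"y":0,"z":0,"wx":0,"wy":0,"wz":0}]' 40
python3 - <<'E'
from h import *
s,r=tool();show(G()+.008*RT.apply([1,0,0]),RT);print(s['joints'],s['width']*87,s['ft_torque'])
print(repr(r.as_quat()),s['position'])
E
```

```text
time_s: 12.2
position: [0.4449, 0.302, 0.1188]
orientation: [0.469, -0.029, 0.883, 0.017]
contact_force: [-0.0, -0.4, 0.3]
width: 0.294
t 12.2 shift mm [ 2.2 -0.3 -2.5] rot [ 0.002  0.017 -0.003] F [-0.0228 -0.4092  0.2505] ball [0.3891 0.2986 0.0361] Fax 0.18056457501384887
[ 0.3107  0.8024  1.3869  0.1383  1.5327 -1.3752] 25.553088165877035 [ 0.0393 -0.2689 -0.0214]
array([-0.0289,  0.8827,  0.0174,  0.4687]) [0.4449 0.302  0.1188]
```

```bash

python3 -m inch '[{"hand":10,"x":0,"y":0,"z":0,"wx":0,"wy":0,"wz":0},{"hand":10,"x":0,"y":0,"z":0,"wx":0,"wy":0,"wz":0},{"hand":10,"x":0,"y":0,"z":0,"wx":0,"wy":0,"wz":0},{"hand":10,"x":0,"y":0,"z":0,"wx":0,"wy":0,"wz":0},{"hand":10,"x":0,"y":0,"z":0,"wx":0,"wy":0,"wz":0},{"hand":10,"x":0,"y":0,"z":0,"wx":0,"wy":0,"wz":0},{"hand":10,"x":0,"y":0,"z":0,"wx":0,"wy":0,"wz":0},{"hand":10,"x":0,"y":0,"z":0,"wx":0,"wy":0,"wz":0}]' 40
python3 - <<'E'
from h import *
s,r=tool();print(s['joints'],s['width']*87,s['contact_force'])
print(repr(list(r.as_quat())),list(s['position']), r.inv().apply([0,0,1]))
E
```

```text
time_s: 13.0
position: [0.4448, 0.3018, 0.1189]
orientation: [0.469, -0.029, 0.883, 0.017]
contact_force: [-0.3, 0.3, -0.8]
width: 0.275
[ 0.3108  0.8019  1.3875  0.1374  1.5319 -1.3752] 23.958392920109905 [-0.2654  0.2624 -0.8164]
[np.float64(-0.029283949420549463), np.float64(0.882513659130379), np.float64(0.017209741206213033), np.float64(0.4690585427878477)] [np.float64(0.44483717376036097), np.float64(0.3017786458882495), np.float64(0.11886855380215297)] [-0.8289  0.0029 -0.5594]
```

```bash

python3 -m inch '[{"hand":10,"x":-3,"y":0,"z":-2,"wx":0,"wy":0,"wz":0},{"hand":10,"x":-7,"y":0,"z":-5,"wx":0,"wy":0,"wz":0},{"hand":10,"x":-12,"y":0,"z":-8,"wx":0,"wy":0,"wz":0},{"hand":10,"x":-15,"y":0,"z":-10,"wx":0,"wy":0,"wz":0},{"hand":10,"x":-16,"y":0,"z":-11,"wx":0,"wy":0,"wz":0},{"hand":10,"x":-16,"y":0,"z":-11,"wx":0,"wy":0,"wz":0},{"hand":10,"x":-14,"y":0,"z":-9,"wx":0,"wy":0,"wz":0},{"hand":10,"x":-6,"y":0,"z":-4,"wx":0,"wy":0,"wz":0}]'
cat > g.py <<'E'
from h import *
PG=np.array([.44484,.30178,.11887]);RGR=R.from_quat([-.02928,.88251,.01721,.46906])
BT=RGR.inv().apply(np.array([.446,.3018,.016])-PG)   # ball in tool
UT=RGR.inv().apply([0,0,1.])                          # pen axis in tool
def pose(ball,psi,a=.70):
    th=np.arctan(a);rl=R.from_rotvec(th*np.array([-EY[0],-EY[1],0]))
    Rt=R.from_rotvec([0,0,-np.radians(psi)])*rl*RGR
    return ball-Rt.apply(BT),Rt
def stat(u):
    if u<71: return -.089,.024+u/1000,0
    if u<116.55: t=(u-71)/29; return -.060-.029*np.cos(t),.095+.029*np.sin(t),np.degrees(t)
    return -.060+(u-116.55)/1000,.124,90
def psi_of(n): return np.interp(n,[0,90],[12,78])
def at(u,up=0,dz=0,back=0):
    bx,by,n=stat(u);ps=psi_of(n);p,Rt=pose(seam(bx,by,0,dz),ps)
    return p+back*Rt.apply(UT)+np.array([0,0,up]),Rt
def uproj(ball):
    us=np.arange(-10,165,.5);P=np.array([seam(*stat(u)[:2]) for u in us]);d=np.linalg.norm(P[:,:2]-ball[:2],axis=1);i=d.argmin()
    bx,by,n=stat(us[i]);nr=-np.cos(np.radians(n))*EX+np.sin(np.radians(n))*EY
    return us[i],(ball[:2]-P[i,:2])@nr*1000,(ball[2]-P[i,2])*1000
def rep(p,Rt,b=np.zeros(3)):
    s,r=tool();d=r.inv().apply(p-s['position'])*1000;w=(r.inv()*Rt).as_rotvec();ball=s['position']+r.apply(BT);ax=r.apply(UT);F=s['contact_force']-b
    u,o,h=uproj(ball)
    print("t",round(s['time_s'],2),"| shift",np.round(d,1),"rot",np.round(w,3),"| F",np.round(F,2),"ax",round(F@ax,2),"| ball",np.round(ball,4),"u %.1f out %.1f up %.1f"%(u,o,h),"pen",np.round(ax,2),"w",round(s['width']*87,1))
E
python3 - <<'E'
from g import *
rep(*at(0,back=.09)); print(bot.get_state()['joints'],at(0,back=.09)[0]); print(at(0)[1].as_matrix())
import kin; k=np.load("k.npy")
for u in(0,71,94,117,150):
    p,Rt=at(u);print(u,p,Rt.apply([1,0,0]))
E
```

```text
time_s: 13.8
position: [0.4443, 0.3019, 0.2355]
orientation: [0.469, -0.029, 0.882, 0.018]
contact_force: [1.2, -0.5, -1.8]
width: 0.271
t 13.8 | shift [  37.3 -352.6  -22.8] rot [ 0.202 -0.609  0.06 ] | F [ 1.23 -0.45 -1.83] ax -1.83 | ball [0.4454 0.302  0.1326] u 107.5 out 290.6 up 72.1 pen [-0. -0.  1.] w 23.6
[ 0.3107  0.659   1.3178  0.1403  1.7421 -1.3465] [ 0.4286 -0.0526  0.2158]
[[ 0.0175  0.1389  0.9901]
 [ 0.0016  0.9903 -0.139 ]
 [-0.9998  0.004   0.0171]]
0 [ 0.4797 -0.0597  0.142 ] [ 0.0175  0.0016 -0.9998]
71 [0.4747 0.0111 0.1438] [ 0.0175  0.0016 -0.9998]
94 [0.4962 0.0636 0.1442] [ 0.0155 -0.0083 -0.9998]
117 [0.5448 0.0914 0.1439] [ 0.0086 -0.0153 -0.9998]
150 [0.5777 0.0937 0.1431] [ 0.0086 -0.0153 -0.9998]
```

```bash

python3 -m inch '[{"hand":10,"x":0,"y":-15,"z":0,"wx":0,"wy":0,"wz":0},{"hand":10,"x":0,"y":-32,"z":0,"wx":0,"wy":0,"wz":0},{"hand":10,"x":0,"y":-40,"z":0,"wx":0,"wy":0,"wz":0},{"hand":10,"x":0,"y":-40,"z":0,"wx":0,"wy":-0.06,"wz":0},{"hand":10,"x":0,"y":-40,"z":0,"wx":0,"wy":-0.1,"wz":0},{"hand":10,"x":0,"y":-40,"z":0,"wx":0,"wy":-0.1,"wz":0},{"hand":10,"x":0,"y":-40,"z":0,"wx":0,"wy":-0.1,"wz":0},{"hand":10,"x":0,"y":-25,"z":0,"wx":0,"wy":-0.1,"wz":0}]'
python3 - <<'E'
from g import *
rep(*at(0,back=.09)); print(bot.get_state()['joints'])
E
```

```text
time_s: 14.6
position: [0.4631, 0.0175, 0.2315]
orientation: [0.663, -0.028, 0.748, 0.026]
contact_force: [0.5, 0.5, -1.3]
width: 0.273
t 14.6 | shift [ 20.3 -67.2 -37.7] rot [ 0.216 -0.137  0.014] | F [ 0.54  0.49 -1.32] ax -1.44 | ball [0.5109 0.0209 0.1405] u 81.5 out 25.4 up 80.1 pen [-0.45 -0.03  0.89] w 23.8
[-0.1846  0.3642  1.7485 -0.0329  1.1453 -1.8168]
```

```bash

python3 -m inch '[{"hand":10,"x":0,"y":-20,"z":-8,"wx":0.05,"wy":-0.05,"wz":0},{"hand":10,"x":0,"y":-18,"z":-8,"wx":0.06,"wy":-0.03,"wz":0.01},{"hand":10,"x":0,"y":-14,"z":-6,"wx":0.05,"wy":-0.02,"wz":0},{"hand":10,"x":0,"y":-6,"z":-3,"wx":0.03,"wy":0,"wz":0},{"hand":10,"x":0,"y":-2,"z":0,"wx":0,"wy":0,"wz":0},{"hand":10,"x":0,"y":0,"z":0,"wx":0,"wy":0,"wz":0},{"hand":10,"x":0,"y":0,"z":0,"wx":0,"wy":0,"wz":0},{"hand":10,"x":0,"y":0,"z":0,"wx":0,"wy":0,"wz":0}]'
python3 - <<'E'
from g import *
rep(*at(0,back=.09)); print(bot.get_state()['joints'])
rep(*at(0,back=.02))
for n in("side","top"):
    p,d=vision.snapshot(n); cv2.imwrite(f"pics/{n}2.png",p);np.save(f"pics/{n}2.npy",d)
a=cv2.imread("pics/side2.png");b=cv2.imread("pics/top2.png")
cv2.imwrite("pics/crop4.png",np.hstack([cv2.resize(x,(400,400),interpolation=cv2.INTER_CUBIC) for x in(a[170:320,210:360],b[170:290,270:390])]))
E
```

```text
time_s: 15.4
position: [0.4296, -0.0501, 0.2317]
orientation: [0.696, 0.045, 0.715, -0.044]
contact_force: [-0.4, 0.8, -1.4]
width: 0.273
t 15.4 | shift [16.  -2.6 -0.3] rot [ 0.012 -0.044  0.004] | F [-0.41  0.78 -1.35] ax -0.87 | ball [ 0.4853 -0.0576  0.1456] u 14.0 out 52.9 up 86.8 pen [-0.53  0.07  0.84] w 23.8
[-0.3709  0.2829  1.878  -0.0079  1.0065 -1.8104]
t 15.4 | shift [72.2 -3.  41.4] rot [ 0.012 -0.044  0.004] | F [-0.41  0.78 -1.35] ax -0.87 | ball [ 0.4853 -0.0576  0.1456] u 14.0 out 52.9 up 86.8 pen [-0.53  0.07  0.84] w 23.8
```

View pics/crop4.png

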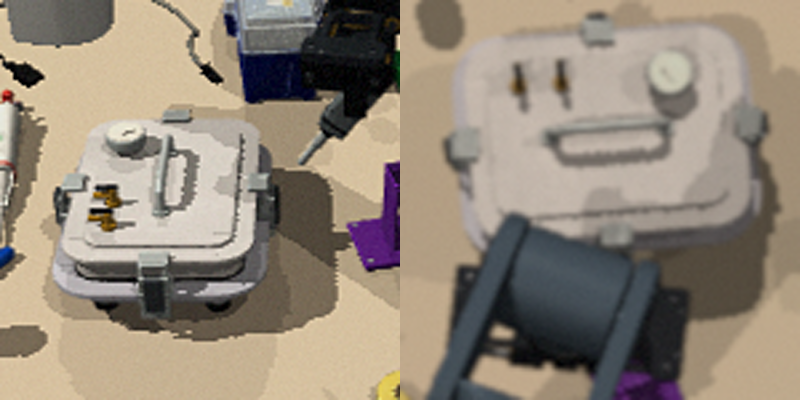

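The pen is held leaning out, with its nose end at crop (303,162), i.e. side pixel (324,231), and clear of the front latch at crop (262,182). I'll use the visible nose end to check the side camera against the robot.

```bash
python3 - <<'E'
from g import *
s,r=tool();e=s['position']+r.apply(BT)-.004*r.apply(UT)
for n in("side",):
    c=vision.camera_info(n);K=c["K"];T=np.linalg.inv(c["world_from_camera"]);q=T[:3,:3]@e+T[:3,3]
    print(n,K[0,2]-K[0,0]*q[0]/q[2],K[1,2]+K[1,1]*q[1]/q[2])
    P=cloud(n,np.load("pics/side2.npy")); m=np.zeros((480,640),bool);m[205:240,315:345]=1
    k=m&(P[...,2]>.135)&(P[...,2]<.165)&(np.load("pics/side2.npy")>0);Q=P[k]
    v,u=np.nonzero(k);i=u.argmin();print("leftmost nose px",u.min(),v[u==u.min()],Q[i])
    # compare axis line: lateral offset of cloud points from the modelled axis
    d=Q-(s['position']+r.apply(BT));ax=r.apply(UT);t=d@ax;print("t range",t.min(),t.max())
    z=(t>0)&(t<.026)&(np.linalg.norm(d-np.outer(t,ax),axis=1)<.015);print("mean perp offset",(d-np.outer(t,ax))[z].mean(0),z.sum())
E
python3 -m inch '[{"hand":10,"x":5,"y":-1,"z":4,"wx":0.006,"wy":-0.015,"wz":0},{"hand":10,"x":10,"y":-1,"z":6,"wx":0.006,"wy":-0.015,"wz":0},{"hand":10,"x":12,"y":-1,"z":7,"wx":0,"wy":-0.01,"wz":0},{"hand":10,"x":12,"y":0,"z":7,"wx":0,"wy":0,"wz":0},{"hand":10,"x":10,"y":0,"z":6,"wx":0,"wy":0,"wz":0},{"hand":10,"x":8,"y":0,"z":4,"wx":0,"wy":0,"wz":0},{"hand":10,"x":3,"y":0,"z":2,"wx":0,"wy":0,"wz":0},{"hand":10,"x":0,"y":0,"z":0,"wx":0,"wy":0,"wz":0}]'
python3 - <<'E'
from g import *
rep(*at(0,back=.02));rep(*at(0))
E
```

```text
side 321.71758062940245 230.98086834592291
leftmost nose px 322 [229 230 231] [ 0.4866 -0.0561  0.15  ]
t range 0.0016649802784017523 0.022066312610124712
mean perp offset [ 0.0004  0.003  -0.    ] 21
time_s: 16.3
position: [0.4692, -0.0572, 0.1674]
orientation: [0.712, 0.048, 0.699, -0.049]
contact_force: [-0.6, -1.3, -0.3]
width: 0.275
t 16.3 | shift [ 8.9 -1.1 -0.9] rot [0.003 0.    0.004] | F [-0.55 -1.26 -0.25] ax 0.0 | ball [ 0.5286 -0.0657  0.0838] u 3.0 out 10.2 up 25.3 pen [-0.57  0.08  0.82] w 23.9
t 16.3 | shift [25.5 -1.1 10.2] rot [0.003 0.    0.004] | F [-0.55 -1.26 -0.25] ax 0.0 | ball [ 0.5286 -0.0657  0.0838] u 3.0 out 10.2 up 25.3 pen [-0.57  0.08  0.82] w 23.9
```

```bash

cat >> g.py <<'E'
def avgF(n=6):
    L=[]
    for i in range(n): vision.snapshot("side"); L.append(bot.get_state()['contact_force'])
    L=np.array(L);return L.mean(0),L.std(0)
E
python3 -m inch '[{"hand":10,"x":0,"y":-1,"z":-2,"wx":0,"wy":0,"wz":0},{"hand":10,"x":0,"y":0,"z":-1,"wx":0,"wy":0,"wz":0},{"hand":10,"x":3,"y":0,"z":0,"wx":0,"wy":0,"wz":0},{"hand":10,"x":5,"y":0,"z":0,"wx":0,"wy":0,"wz":0},{"hand":10,"x":3,"y":0,"z":0,"wx":0,"wy":0,"wz":0},{"hand":10,"x":1,"y":0,"z":0,"wx":0,"wy":0,"wz":0},{"hand":10,"x":0,"y":0,"z":0,"wx":0,"wy":0,"wz":0},{"hand":10,"x":0,"y":0,"z":0,"wx":0,"wy":0,"wz":0}]'
python3 - <<'E'
from g import *
rep(*at(0));print(avgF());rep(*at(0))
E
```

```text
time_s: 17.1
position: [0.4659, -0.0578, 0.1554]
orientation: [0.712, 0.047, 0.699, -0.049]
contact_force: [-0.2, 0.8, -1.3]
width: 0.27
t 17.1 | shift [13.6  0.1 13.6] rot [0.003 0.002 0.005] | F [-0.23  0.78 -1.28] ax -0.85 | ball [ 0.5254 -0.0665  0.0719] u 2.5 out 13.5 up 13.4 pen [-0.57  0.08  0.82] w 23.5
(array([-0.4734,  0.0573, -1.0533]), array([0.4509, 0.6264, 0.7511]))
t 17.4 | shift [13.8  0.1 13.5] rot [0.003 0.002 0.005] | F [-0.11  0.36 -0.88] ax -0.63 | ball [ 0.5256 -0.0665  0.0721] u 2.5 out 13.3 up 13.6 pen [-0.57  0.08  0.82] w 23.8
```

```bash

python3 -m inch '[{"hand":10,"x":2,"y":0,"z":2,"wx":0,"wy":0,"wz":0},{"hand":10,"x":2,"y":0,"z":2,"wx":0,"wy":0,"wz":0},{"hand":10,"x":2,"y":0,"z":2,"wx":0,"wy":0,"wz":0},{"hand":10,"x":2,"y":0,"z":2,"wx":0,"wy":0,"wz":0},{"hand":10,"x":1,"y":0,"z":1,"wx":0,"wy":0,"wz":0},{"hand":10,"x":0,"y":0,"z":0,"wx":0,"wy":0,"wz":0},{"hand":10,"x":0,"y":0,"z":0,"wx":0,"wy":0,"wz":0},{"hand":10,"x":0,"y":0,"z":0,"wx":0,"wy":0,"wz":0}]'
python3 - <<'E'
from g import *
rep(*at(0));print(avgF(4))
E
```

```text
time_s: 18.2
position: [0.4762, -0.0593, 0.1458]
orientation: [0.712, 0.047, 0.699, -0.049]
contact_force: [-0.0, -0.3, -1.1]
width: 0.274
t 18.2 | shift [3.8 0.1 3.4] rot [0.003 0.002 0.005] | F [-0.03 -0.32 -1.08] ax -0.9 | ball [ 0.5357 -0.0679  0.0623] u 0.5 out 3.3 up 3.9 pen [-0.57  0.08  0.82] w 23.9
(array([ 0.2734, -0.4607, -1.2225]), array([0.2266, 0.4386, 0.2718]))
```

```bash

python3 -m inch '[{"hand":10,"x":0.6,"y":0,"z":0,"wx":0,"wy":0,"wz":0},{"hand":10,"x":0.6,"y":0,"z":0,"wx":0,"wy":0,"wz":0},{"hand":10,"x":0.6,"y":0,"z":0,"wx":0,"wy":0,"wz":0},{"hand":10,"x":0.6,"y":0,"z":0,"wx":0,"wy":0,"wz":0},{"hand":10,"x":0.6,"y":0,"z":0,"wx":0,"wy":0,"wz":0},{"hand":10,"x":0.3,"y":0,"z":0,"wx":0,"wy":0,"wz":0},{"hand":10,"x":0,"y":0,"z":0,"wx":0,"wy":0,"wz":0},{"hand":10,"x":0,"y":0,"z":0,"wx":0,"wy":0,"wz":0}]'
python3 - <<'E'
from g import *
rep(*at(0));print(avgF(4))
E
```

```text
time_s: 19.2
position: [0.4763, -0.0594, 0.1424]
orientation: [0.712, 0.047, 0.698, -0.049]
contact_force: [-0.2, 0.0, -1.2]
width: 0.27
t 19.2 | shift [0.5 0.1 3.4] rot [0.003 0.003 0.005] | F [-0.24  0.01 -1.21] ax -0.85 | ball [ 0.5358 -0.068   0.059 ] u 0.5 out 3.2 up 0.6 pen [-0.57  0.08  0.82] w 23.5
(array([-0.5266,  0.0571, -0.6247]), array([0.6542, 0.1922, 0.396 ]))
```

```bash

python3 -m inch '[{"hand":10,"x":0.3,"y":0,"z":0,"wx":0,"wy":0,"wz":0},{"hand":10,"x":0.3,"y":0,"z":0,"wx":0,"wy":0,"wz":0},{"hand":10,"x":0.3,"y":0,"z":0,"wx":0,"wy":0,"wz":0},{"hand":10,"x":0.3,"y":0,"z":0,"wx":0,"wy":0,"wz":0},{"hand":10,"x":0.3,"y":0,"z":0,"wx":0,"wy":0,"wz":0},{"hand":10,"x":0,"y":0,"z":0,"wx":0,"wy":0,"wz":0},{"hand":10,"x":0,"y":0,"z":0,"wx":0,"wy":0,"wz":0},{"hand":10,"x":0,"y":0,"z":0,"wx":0,"wy":0,"wz":0}]'
python3 - <<'E'
from g import *
rep(*at(0));print(avgF(4))
E
```

```text
time_s: 20.2
position: [0.4766, -0.0594, 0.1415]
orientation: [0.713, 0.047, 0.698, -0.049]
contact_force: [-0.4, 0.5, -0.2]
width: 0.272
t 20.2 | shift [-0.5  0.1  3. ] rot [0.003 0.004 0.005] | F [-0.37  0.51 -0.17] ax 0.11 | ball [ 0.5363 -0.0681  0.0581] u 0.0 out 2.7 up -0.3 pen [-0.57  0.08  0.82] w 23.7
(array([-0.6809, -0.1919,  1.0185]), array([0.2818, 0.3488, 0.4381]))
```

```bash

python3 -m inch '[{"hand":10,"x":0,"y":0,"z":0.4,"wx":0,"wy":0,"wz":0},{"hand":10,"x":0.05,"y":0,"z":0.5,"wx":0,"wy":0,"wz":0},{"hand":10,"x":0.05,"y":0,"z":0.5,"wx":0,"wy":0,"wz":0},{"hand":10,"x":0.05,"y":0,"z":0.5,"wx":0,"wy":0,"wz":0},{"hand":10,"x":0.05,"y":0,"z":0.4,"wx":0,"wy":0,"wz":0},{"hand":10,"x":0.05,"y":0,"z":0.2,"wx":0,"wy":0,"wz":0},{"hand":10,"x":0,"y":0,"z":0,"wx":0,"wy":0,"wz":0},{"hand":10,"x":0,"y":0,"z":0,"wx":0,"wy":0,"wz":0}]'
python3 - <<'E'
from g import *
rep(*at(0));print(avgF(4));rep(*at(0))
E
```

```text
time_s: 21.2
position: [0.4776, -0.0595, 0.1409]
orientation: [0.711, 0.047, 0.699, -0.049]
contact_force: [-1.5, -0.3, 1.6]
width: 0.271
t 21.2 | shift [-1.1  0.1  2.1] rot [ 0.003 -0.     0.005] | F [-1.47 -0.33  1.6 ] ax 2.12 | ball [ 0.5369 -0.0681  0.0573] u 0.0 out 2.1 up -1.1 pen [-0.57  0.08  0.82] w 23.5
(array([-1.1687,  0.0819,  0.7433]), array([0.3468, 0.8548, 0.7047]))
t 21.4 | shift [-1.1  0.1  2.1] rot [0.003 0.    0.005] | F [-1.69  1.19  0.2 ] ax 1.22 | ball [ 0.537  -0.0681  0.0573] u 0.0 out 2.1 up -1.1 pen [-0.57  0.08  0.82] w 23.6
```

```bash

python3 -m inch '[{"hand":10,"x":0,"y":1.2,"z":-0.2,"wx":0,"wy":0,"wz":0},{"hand":10,"x":-0.05,"y":2,"z":-0.37,"wx":0,"wy":0,"wz":0},{"hand":10,"x":-0.05,"y":2,"z":-0.37,"wx":0,"wy":0,"wz":0},{"hand":10,"x":-0.05,"y":2,"z":-0.37,"wx":0,"wy":0,"wz":0},{"hand":10,"x":-0.05,"y":2,"z":-0.37,"wx":0,"wy":0,"wz":0},{"hand":10,"x":-0.05,"y":2,"z":-0.37,"wx":0,"wy":0,"wz":0},{"hand":10,"x":-0.05,"y":1.5,"z":-0.3,"wx":0,"wy":0,"wz":0},{"hand":10,"x":0,"y":0,"z":0,"wx":0,"wy":0,"wz":0}]'
python3 - <<'E'
from g import *
rep(*at(15));print(avgF(4))
E
```

```text
time_s: 22.2
position: [0.4794, -0.0471, 0.1417]
orientation: [0.713, 0.046, 0.697, -0.05]
contact_force: [-0.8, -0.2, 1.2]
width: 0.272
t 22.2 | shift [-0.7  2.3 -1.1] rot [0.003 0.006 0.008] | F [-0.77 -0.17  1.17] ax 1.38 | ball [ 0.5392 -0.056   0.0585] u 12.0 out -1.0 up -0.2 pen [-0.57  0.08  0.82] w 23.7
(array([-0.268 , -0.1938,  0.8618]), array([0.4561, 0.5337, 0.4281]))
```

```bash

python3 -m inch '[{"hand":10,"x":-0.03,"y":1.5,"z":-0.2,"wx":0,"wy":0.002,"wz":0.002},{"hand":10,"x":-0.04,"y":2.2,"z":-0.35,"wx":0,"wy":0.001,"wz":0.002},{"hand":10,"x":-0.05,"y":2.4,"z":-0.35,"wx":0,"wy":0.001,"wz":0.002},{"hand":10,"x":-0.05,"y":2.4,"z":-0.35,"wx":0,"wy":0.001,"wz":0.001},{"hand":10,"x":-0.05,"y":2.4,"z":-0.35,"wx":0,"wy":0,"wz":0},{"hand":10,"x":-0.05,"y":2.4,"z":-0.35,"wx":0,"wy":0,"wz":0},{"hand":10,"x":-0.05,"y":2.4,"z":-0.35,"wx":0,"wy":0,"wz":0},{"hand":10,"x":-0.05,"y":1.5,"z":-0.25,"wx":0,"wy":0,"wz":0}]'
python3 - <<'E'
from g import *
rep(*at(30));print(avgF(4))
E
```

```text
time_s: 23.2
position: [0.4789, -0.0299, 0.1422]
orientation: [0.712, 0.048, 0.699, -0.048]
contact_force: [-0.2, -2.4, 1.1]
width: 0.272
t 23.2 | shift [-0.7 -0.  -1.4] rot [0.003 0.    0.003] | F [-0.15 -2.44  1.09] ax 0.79 | ball [ 0.5383 -0.0383  0.0586] u 29.5 out -1.4 up -0.6 pen [-0.57  0.08  0.82] w 23.7
(array([-0.4068, -0.4561,  1.5575]), array([0.349 , 0.3893, 0.5445]))
```

```bash

python3 -m inch '[{"hand":10,"x":-0.08,"y":1.5,"z":0,"wx":0,"wy":0,"wz":0},{"hand":10,"x":-0.08,"y":2.2,"z":-0.1,"wx":0,"wy":0,"wz":0},{"hand":10,"x":-0.08,"y":2.4,"z":-0.15,"wx":0,"wy":0,"wz":0},{"hand":10,"x":-0.08,"y":2.4,"z":-0.2,"wx":0,"wy":0,"wz":0},{"hand":10,"x":-0.08,"y":2.4,"z":-0.2,"wx":0,"wy":0,"wz":0},{"hand":10,"x":-0.08,"y":2.4,"z":-0.2,"wx":0,"wy":0,"wz":0},{"hand":10,"x":-0.08,"y":2.4,"z":-0.2,"wx":0,"wy":0,"wz":0},{"hand":10,"x":-0.05,"y":1.5,"z":-0.2,"wx":0,"wy":0,"wz":0}]'
python3 - <<'E'
from g import *
rep(*at(47));print(avgF(4))
E
```

```text
time_s: 24.2
position: [0.4785, -0.012, 0.1424]
orientation: [0.71, 0.048, 0.701, -0.048]
contact_force: [-1.3, -2.1, 2.0]
width: 0.272
t 24.2 | shift [-0.8 -1.1 -2. ] rot [ 0.003 -0.004  0.004] | F [-1.29 -2.11  1.99] ax 2.2 | ball [ 0.5375 -0.0204  0.0586] u 47.5 out -1.9 up -1.0 pen [-0.56  0.08  0.82] w 23.7
(array([-1.5166, -0.0586,  1.5965]), array([0.4574, 0.82  , 0.2151]))
```

```bash

sed -i 's/^C0=np.array(\[.6295,-.0857\])/C0=np.array([.6303,-.0856])/; s/ZF=.0518/ZF=.0523/' h.py
python3 -m inch '[{"hand":10,"x":-1.5,"y":0,"z":-1.5,"wx":0,"wy":0,"wz":0},{"hand":10,"x":-1,"y":-6,"z":-0.5,"wx":0,"wy":0.002,"wz":0.002},{"hand":10,"x":0,"y":-10,"z":2,"wx":0,"wy":0.002,"wz":0.002},{"hand":10,"x":0.2,"y":-10,"z":2,"wx":0,"wy":0,"wz":0},{"hand":10,"x":0.2,"y":-10,"z":2,"wx":0,"wy":0,"wz":0},{"hand":10,"x":0.2,"y":-6,"z":1.2,"wx":0,"wy":0,"wz":0},{"hand":10,"x":0.1,"y":-2,"z":0.4,"wx":0,"wy":0,"wz":0},{"hand":10,"x":0,"y":0,"z":0,"wx":0,"wy":0,"wz":0}]'
python3 - <<'E'
from g import *
rep(*at(0,back=-.0013))
E
```

```text
time_s: 25.2
position: [0.4798, -0.0608, 0.1436]
orientation: [0.71, 0.051, 0.701, -0.047]
contact_force: [0.2, -0.9, -1.2]
width: 0.273
t 25.2 | shift [2.2 1.2 1.2] rot [ 0.    -0.005 -0.003] | F [ 0.15 -0.88 -1.21] ax -1.15 | ball [ 0.5388 -0.0688  0.0597] u -0.5 out 1.1 up 0.8 pen [-0.56  0.08  0.82] w 23.7
```

```bash

python3 -m inch '[{"hand":10,"x":0.1,"y":0.3,"z":0.4,"wx":0,"wy":-0.002,"wz":-0.001},{"hand":10,"x":0.3,"y":0.3,"z":0.5,"wx":0,"wy":-0.002,"wz":-0.001},{"hand":10,"x":0.4,"y":0.1,"z":0.4,"wx":0,"wy":-0.001,"wz":-0.001},{"hand":10,"x":0.5,"y":0,"z":0.3,"wx":0,"wy":0,"wz":0},{"hand":10,"x":0.5,"y":0,"z":0.2,"wx":0,"wy":0,"wz":0},{"hand":10,"x":0.4,"y":0,"z":0.1,"wx":0,"wy":0,"wz":0},{"hand":10,"x":0.1,"y":0,"z":0,"wx":0,"wy":0,"wz":0},{"hand":10,"x":0,"y":0,"z":0,"wx":0,"wy":0,"wz":0}]'
python3 - <<'E'
from g import *
rep(*at(0,back=-.0013));print(avgF(4))
E
```

```text
time_s: 26.0
position: [0.481, -0.0595, 0.1416]
orientation: [0.711, 0.049, 0.7, -0.048]
contact_force: [-1.8, -1.9, 0.5]
width: 0.274
t 26.0 | shift [ 0.1 -0.1  0.2] rot [ 0.003 -0.001  0.001] | F [-1.82 -1.89  0.46] ax 1.26 | ball [ 0.5403 -0.0678  0.0579] u 0.0 out -0.5 up -1.0 pen [-0.57  0.08  0.82] w 23.8
(array([-0.9561, -0.4279,  0.5419]), array([0.2149, 0.3679, 0.5255]))
```

```bash

python3 -m inch '[{"hand":10,"x":0.02,"y":1.5,"z":-0.22,"wx":0,"wy":0,"wz":0},{"hand":10,"x":-0.03,"y":2.2,"z":-0.4,"wx":0,"wy":0,"wz":0},{"hand":10,"x":-0.04,"y":2.4,"z":-0.42,"wx":0,"wy":0,"wz":0},{"hand":10,"x":-0.04,"y":2.4,"z":-0.42,"wx":0,"wy":0,"wz":0},{"hand":10,"x":-0.04,"y":2.4,"z":-0.42,"wx":0,"wy":0,"wz":0},{"hand":10,"x":-0.04,"y":2.4,"z":-0.42,"wx":0,"wy":0,"wz":0},{"hand":10,"x":-0.04,"y":2.4,"z":-0.42,"wx":0,"wy":0,"wz":0},{"hand":10,"x":-0.04,"y":1.8,"z":-0.32,"wx":0,"wy":0,"wz":0}]'
python3 - <<'E'
from g import *
s,r=tool();ball=s['position']+r.apply(BT);u=uproj(ball)[0];print("here:");rep(*at(u,back=-.0013));print("18 on:");rep(*at(u+18,back=-.0013));print(avgF(3))
E
```

```text
time_s: 27.0
position: [0.48, -0.0415, 0.1418]
orientation: [0.711, 0.048, 0.7, -0.048]
contact_force: [-1.5, -1.9, 1.4]
width: 0.273
here:
t 27.0 | shift [-0.1 -0.3 -0.1] rot [ 0.003 -0.001  0.003] | F [-1.46 -1.93  1.44] ax 1.85 | ball [ 0.5393 -0.0499  0.0582] u 18.0 out -0.7 up -1.2 pen [-0.57  0.08  0.82] w 23.8
18 on:
t 27.0 | shift [-0.6 17.3 -3.8] rot [ 0.003 -0.001  0.003] | F [-1.46 -1.93  1.44] ax 1.85 | ball [ 0.5393 -0.0499  0.0582] u 18.0 out -0.7 up -1.2 pen [-0.57  0.08  0.82] w 23.8
(array([-0.8431, -0.0845,  1.6774]), array([0.2986, 0.3166, 0.2948]))
```

```bash

python3 -m inch '[{"hand":10,"x":-0.07,"y":1.5,"z":-0.26,"wx":0,"wy":0,"wz":0},{"hand":10,"x":-0.08,"y":2.2,"z":-0.43,"wx":0,"wy":0,"wz":0},{"hand":10,"x":-0.08,"y":2.4,"z":-0.47,"wx":0,"wy":0,"wz":0},{"hand":10,"x":-0.08,"y":2.4,"z":-0.47,"wx":0,"wy":0,"wz":0},{"hand":10,"x":-0.08,"y":2.4,"z":-0.47,"wx":0,"wy":0,"wz":0},{"hand":10,"x":-0.08,"y":2.4,"z":-0.47,"wx":0,"wy":0,"wz":0},{"hand":10,"x":-0.08,"y":2.4,"z":-0.47,"wx":0,"wy":0,"wz":0},{"hand":10,"x":-0.06,"y":1.8,"z":-0.36,"wx":0,"wy":0,"wz":0}]'
cat > st.py <<'E'
from g import *
import sys
s,r=tool();ball=s['position']+r.apply(BT);u=uproj(ball)[0];rep(*at(u,back=-.0013));d=float(sys.argv[1]);print("next:");rep(*at(u+d,back=-.0013))
F,sd=avgF(3);F=F+[.2,0,1.1];print("Fnet",F,"ax",F@r.apply(UT))
E
python3 st.py 18
```

```text
time_s: 27.95
position: [0.4788, -0.0227, 0.1424]
orientation: [0.711, 0.048, 0.7, -0.049]
contact_force: [-1.8, -2.7, 1.5]
width: 0.273
t 27.95 | shift [-0.  -0.2 -0.2] rot [ 0.002 -0.002  0.003] | F [-1.83 -2.71  1.55] ax 2.09 | ball [ 0.538  -0.0312  0.0587] u 37.0 out -0.8 up -1.2 pen [-0.57  0.08  0.82] w 23.7
next:
t 27.95 | shift [-0.5 17.5 -3.9] rot [ 0.002 -0.002  0.003] | F [-1.83 -2.71  1.55] ax 2.09 | ball [ 0.538  -0.0312  0.0587] u 37.0 out -0.8 up -1.2 pen [-0.57  0.08  0.82] w 23.7
Fnet [-1.1346 -0.0873  2.2175] ax 2.4542809468369615
```

```bash

python3 -m inch '[{"hand":10,"x":-0.06,"y":1.5,"z":-0.3,"wx":0,"wy":0,"wz":0},{"hand":10,"x":-0.07,"y":2.2,"z":-0.46,"wx":0,"wy":0,"wz":0},{"hand":10,"x":-0.07,"y":2.4,"z":-0.5,"wx":0,"wy":0,"wz":0},{"hand":10,"x":-0.07,"y":2.4,"z":-0.5,"wx":0,"wy":0,"wz":0},{"hand":10,"x":-0.07,"y":2.4,"z":-0.5,"wx":0,"wy":0,"wz":0},{"hand":10,"x":-0.07,"y":2.4,"z":-0.5,"wx":0,"wy":0,"wz":0},{"hand":10,"x":-0.07,"y":2.4,"z":-0.5,"wx":0,"wy":0,"wz":0},{"hand":10,"x":-0.06,"y":1.8,"z":-0.38,"wx":0,"wy":0,"wz":0}]'
python3 st.py 15
```

```text
time_s: 28.9
position: [0.4775, -0.0039, 0.1429]
orientation: [0.711, 0.048, 0.7, -0.049]
contact_force: [-1.3, -2.3, 1.5]
width: 0.272
t 28.9 | shift [ 0.  -0.5 -0.2] rot [ 0.002 -0.002  0.004] | F [-1.27 -2.35  1.52] ax 1.78 | ball [ 0.5367 -0.0124  0.0592] u 55.5 out -0.8 up -1.1 pen [-0.57  0.08  0.82] w 23.7
next:
t 28.9 | shift [-0.4 14.2 -3.3] rot [ 0.002 -0.002  0.004] | F [-1.27 -2.35  1.52] ax 1.78 | ball [ 0.5367 -0.0124  0.0592] u 55.5 out -0.8 up -1.1 pen [-0.57  0.08  0.82] w 23.7
Fnet [-1.0499 -0.3771  1.8747] ax 2.101486250538609
```

```bash

python3 -m inch '[{"hand":10,"x":-0.05,"y":1.4,"z":-0.3,"wx":0,"wy":0,"wz":0},{"hand":10,"x":-0.06,"y":2,"z":-0.45,"wx":0,"wy":0,"wz":0},{"hand":10,"x":-0.06,"y":2,"z":-0.45,"wx":0,"wy":0,"wz":0},{"hand":10,"x":-0.06,"y":2,"z":-0.45,"wx":0,"wy":0,"wz":0},{"hand":10,"x":-0.06,"y":2,"z":-0.45,"wx":0,"wy":0,"wz":0},{"hand":10,"x":-0.06,"y":2,"z":-0.45,"wx":0,"wy":0,"wz":0},{"hand":10,"x":-0.06,"y":1.6,"z":-0.37,"wx":0,"wy":0,"wz":0},{"hand":10,"x":-0.02,"y":1,"z":-0.2,"wx":0,"wy":0,"wz":0}]'
cat > pl.py <<'E'
from g import *
import sys
s,r=tool();ball=s['position']+r.apply(BT);u=uproj(ball)[0]
for us in np.split(u+np.cumsum([float(x) for x in sys.argv[1].split(",")]),1):
    p0,R0_=at(u,back=-.0013)
    for v in us:
        p,Rt=at(v,back=-.0013);d=R0_.inv().apply(p-p0)*1000;w=(R0_.inv()*Rt).as_rotvec();print(round(v,1),np.round(d,2),np.round(w,3));p0,R0_=p,Rt
E
python3 st.py 15; python3 pl.py 2,2.3,2.3,2.3,2.3,2.3,2.3,1.8
```

```text
time_s: 29.85
position: [0.4764, 0.0112, 0.1433]
orientation: [0.711, 0.048, 0.7, -0.049]
contact_force: [-0.9, -2.3, 1.4]
width: 0.274
t 29.85 | shift [ 0.1 -0.6 -0. ] rot [ 0.002 -0.001  0.004] | F [-0.95 -2.3   1.36] ax 1.47 | ball [0.5356 0.0026 0.0596] u 70.5 out -0.7 up -1.1 pen [-0.57  0.08  0.82] w 23.9
next:
t 29.85 | shift [-0.1 35.5  4.4] rot [ 0.368 -0.002 -0.002] | F [-0.95 -2.3   1.36] ax 1.47 | ball [0.5356 0.0026 0.0596] u 70.5 out -0.7 up -1.1 pen [-0.57  0.08  0.82] w 23.9
Fnet [-0.852  -1.1142  2.1778] ax 2.177583645807872
73.0 [-0.03  4.96 -0.27] [ 0.051 -0.    -0.001]
75.3 [-0.03  5.71 -0.25] [ 0.058 -0.    -0.001]
77.6 [-0.03  5.72 -0.2 ] [ 0.058 -0.    -0.001]
79.9 [-0.02  5.73 -0.15] [ 0.058 -0.    -0.001]
82.2 [-0.02  5.73 -0.1 ] [ 0.058 -0.    -0.001]
84.5 [-0.01  5.74 -0.05] [ 0.058 -0.    -0.001]
86.8 [-0.    5.74 -0.  ] [ 0.058 -0.    -0.001]
88.6 [0.   4.49 0.  ] [ 0.046 -0.    -0.001]
```

```bash

python3 -m inch '[{"hand":10,"x":-0.02,"y":2.5,"z":-0.15,"wx":0.025,"wy":0,"wz":0},{"hand":10,"x":-0.02,"y":4,"z":-0.2,"wx":0.04,"wy":0,"wz":0},{"hand":10,"x":-0.02,"y":4,"z":-0.17,"wx":0.04,"wy":0,"wz":0},{"hand":10,"x":-0.02,"y":4,"z":-0.14,"wx":0.04,"wy":0,"wz":0},{"hand":10,"x":-0.02,"y":4,"z":-0.11,"wx":0.04,"wy":0,"wz":0},{"hand":10,"x":-0.01,"y":4,"z":-0.08,"wx":0.04,"wy":0,"wz":0},{"hand":10,"x":-0.01,"y":4,"z":-0.05,"wx":0.04,"wy":0,"wz":0},{"hand":10,"x":-0.01,"y":2.5,"z":-0.03,"wx":0.025,"wy":0,"wz":0}]'
python3 st.py 12; python3 pl.py 1,1.6,1.6,1.6,1.6,1.6,1.6,1
```

```text
time_s: 30.8
position: [0.4832, 0.0393, 0.1436]
orientation: [0.695, 0.155, 0.685, -0.154]
contact_force: [-0.6, -2.0, 1.2]
width: 0.27
t 30.8 | shift [ 0.1 -0.7 -0.5] rot [-0.01  -0.002  0.001] | F [-0.56 -2.03  1.18] ax 0.76 | ball [0.5372 0.0138 0.0599] u 82.5 out -1.0 up -1.1 pen [-0.52  0.24  0.82] w 23.5
next:
t 30.8 | shift [ 0.2 28.9  3.2] rot [ 0.293 -0.003 -0.004] | F [-0.56 -2.03  1.18] ax 0.76 | ball [0.5372 0.0138 0.0599] u 82.5 out -1.0 up -1.1 pen [-0.52  0.24  0.82] w 23.5
Fnet [-0.5659 -0.1524  2.1281] ax 2.0016279960699634
84.0 [-0.    2.49 -0.06] [ 0.025 -0.    -0.   ]
85.6 [-0.    3.99 -0.05] [ 0.04  -0.    -0.001]
87.2 [-0.    3.99 -0.03] [ 0.04  -0.    -0.001]
88.8 [ 0.    3.99 -0.  ] [ 0.04  -0.    -0.001]
90.4 [0.01 3.99 0.02] [ 0.04  -0.    -0.001]
92.0 [0.01 3.99 0.04] [ 0.04  -0.    -0.001]
93.6 [0.01 3.99 0.07] [ 0.04  -0.    -0.001]
94.6 [0.01 2.5  0.03] [ 0.025 -0.    -0.   ]
```

```bash

python3 -m inch '[{"hand":10,"x":0.01,"y":2.5,"z":-0.08,"wx":0.025,"wy":0,"wz":0},{"hand":10,"x":0.01,"y":4,"z":-0.08,"wx":0.04,"wy":0,"wz":0},{"hand":10,"x":0.01,"y":4,"z":-0.06,"wx":0.04,"wy":0,"wz":0},{"hand":10,"x":0.01,"y":4,"z":-0.03,"wx":0.04,"wy":0,"wz":0},{"hand":10,"x":0.01,"y":4,"z":0,"wx":0.04,"wy":0,"wz":0},{"hand":10,"x":0.01,"y":4,"z":0.03,"wx":0.04,"wy":0,"wz":0},{"hand":10,"x":0.01,"y":4,"z":0.06,"wx":0.04,"wy":0,"wz":0},{"hand":10,"x":0.01,"y":2.5,"z":0.05,"wx":0.025,"wy":0,"wz":0}]'
python3 st.py 12; python3 pl.py 1,1.6,1.6,1.6,1.6,1.6,1.6,1
```

```text
time_s: 31.75
position: [0.4985, 0.0631, 0.1438]
orientation: [0.663, 0.258, 0.654, -0.258]
contact_force: [-2.3, -1.5, 2.5]
width: 0.272
t 31.75 | shift [ 0.2 -3.1 -0.7] rot [-0.05  -0.004 -0.   ] | F [-2.27 -1.47  2.46] ax 2.41 | ball [0.5423 0.0227 0.06  ] u 93.0 out -1.2 up -1.0 pen [-0.42  0.39  0.82] w 23.7
next:
t 31.75 | shift [ 0.5 26.5  2.9] rot [ 0.253 -0.005 -0.005] | F [-2.27 -1.47  2.46] ax 2.41 | ball [0.5423 0.0227 0.06  ] u 93.0 out -1.2 up -1.0 pen [-0.42  0.39  0.82] w 23.7
Fnet [-0.7178  0.3969  2.5973] ax 2.5880335171077524
95.0 [0.01 2.5  0.04] [ 0.025 -0.    -0.   ]
96.6 [0.02 3.99 0.11] [ 0.04  -0.    -0.001]
98.2 [0.02 3.99 0.13] [ 0.04  -0.    -0.001]
99.8 [0.03 3.99 0.16] [ 0.04  -0.    -0.001]
101.4 [0.03 3.99 0.18] [ 0.04  -0.    -0.001]
103.0 [0.03 3.99 0.2 ] [ 0.04  -0.    -0.001]
104.6 [0.04 3.98 0.23] [ 0.04  -0.    -0.001]
105.6 [0.02 2.49 0.14] [ 0.025 -0.    -0.   ]
```

```bash

python3 -m inch '[{"hand":10,"x":-0.03,"y":2.5,"z":0,"wx":0.022,"wy":0,"wz":0},{"hand":10,"x":-0.03,"y":4,"z":0.05,"wx":0.035,"wy":0,"wz":0},{"hand":10,"x":0,"y":4,"z":0.08,"wx":0.035,"wy":0,"wz":0},{"hand":10,"x":0.02,"y":4,"z":0.12,"wx":0.036,"wy":0,"wz":0},{"hand":10,"x":0.02,"y":4,"z":0.15,"wx":0.037,"wy":0,"wz":0},{"hand":10,"x":0.02,"y":4,"z":0.18,"wx":0.037,"wy":0,"wz":0},{"hand":10,"x":0.03,"y":4,"z":0.21,"wx":0.037,"wy":0,"wz":0},{"hand":10,"x":0.02,"y":2.5,"z":0.14,"wx":0.023,"wy":0,"wz":0}]'
python3 st.py 11; python3 pl.py 1,1.6,1.6,1.6,1.6,1.6,1.6,1
```

```text
time_s: 32.7
position: [0.519, 0.08, 0.1438]
orientation: [0.62, 0.344, 0.613, -0.347]
contact_force: [-1.2, -1.5, 2.4]
width: 0.275
t 32.7 | shift [ 0.2 -3.7 -0.7] rot [-0.06  -0.006  0.004] | F [-1.16 -1.51  2.45] ax 1.62 | ball [0.5498 0.0291 0.0598] u 103.5 out -1.1 up -1.2 pen [-0.29  0.49  0.82] w 23.9
next:
t 32.7 | shift [ 0.4 23.3  2.9] rot [ 0.218 -0.007  0.   ] | F [-1.16 -1.51  2.45] ax 1.62 | ball [0.5498 0.0291 0.0598] u 103.5 out -1.1 up -1.2 pen [-0.29  0.49  0.82] w 23.9
Fnet [-0.3102 -0.3347  2.8469] ax 2.2712180599653724
105.0 [0.02 2.49 0.13] [ 0.025 -0.    -0.   ]
106.6 [0.04 3.98 0.26] [ 0.04  -0.    -0.001]
108.2 [0.04 3.98 0.28] [ 0.04  -0.    -0.001]
109.8 [0.05 3.97 0.3 ] [ 0.04  -0.    -0.001]
111.4 [0.05 3.97 0.33] [ 0.04  -0.    -0.001]
113.0 [0.05 3.97 0.35] [ 0.04  -0.    -0.001]
114.6 [0.05 3.96 0.37] [ 0.04  -0.    -0.001]
115.6 [0.04 2.48 0.23] [ 0.025 -0.    -0.   ]
```

```bash

python3 -m inch '[{"hand":10,"x":0.02,"y":2.2,"z":0.12,"wx":0.018,"wy":0,"wz":0},{"hand":10,"x":0.03,"y":3.4,"z":0.22,"wx":0.03,"wy":0,"wz":0},{"hand":10,"x":0.03,"y":3.4,"z":0.25,"wx":0.03,"wy":-0.001,"wz":0},{"hand":10,"x":0.03,"y":3.4,"z":0.28,"wx":0.03,"wy":-0.001,"wz":0},{"hand":10,"x":0.03,"y":3.4,"z":0.31,"wx":0.03,"wy":-0.001,"wz":0},{"hand":10,"x":0.03,"y":3.4,"z":0.33,"wx":0.03,"wy":-0.001,"wz":0},{"hand":10,"x":0.03,"y":3.4,"z":0.35,"wx":0.03,"wy":0,"wz":0},{"hand":10,"x":0.03,"y":2.2,"z":0.25,"wx":0.018,"wy":0,"wz":0}]'
python3 st.py 11; python3 pl.py 1,1.6,1.6,1.6,1.6,1.6,1.6,1
```

```text
time_s: 33.65
position: [0.5379, 0.0884, 0.143]
orientation: [0.576, 0.409, 0.572, -0.418]
contact_force: [-2.1, -1.7, 3.2]
width: 0.272
t 33.65 | shift [-0.4 -8.4 -0.3] rot [-0.123 -0.005  0.014] | F [-2.06 -1.72  3.25] ax 2.09 | ball [0.5557 0.0316 0.0591] u 110.0 out -1.1 up -1.8 pen [-0.17  0.54  0.82] w 23.6
next:
t 33.65 | shift [-0.3 12.2  1.3] rot [ 0.043 -0.005  0.011] | F [-2.06 -1.72  3.25] ax 2.09 | ball [0.5557 0.0316 0.0591] u 110.0 out -1.1 up -1.8 pen [-0.17  0.54  0.82] w 23.6
Fnet [-1.0857 -0.6479  3.4861] ax 2.6997395516311684
112.0 [0.03 2.48 0.19] [ 0.025 -0.    -0.   ]
113.6 [0.05 3.96 0.36] [ 0.04  -0.    -0.001]
115.2 [0.06 3.96 0.38] [ 0.04  -0.    -0.001]
116.8 [0.06 3.59 0.39] [ 0.034 -0.    -0.001]
118.4 [0.05 1.57 0.33] [0. 0. 0.]
120.0 [0.05 1.57 0.33] [0. 0. 0.]
121.6 [0.05 1.57 0.33] [0. 0. 0.]
122.6 [0.03 0.98 0.21] [0. 0. 0.]
```

```bash

python3 -m inch '[{"hand":10,"x":-0.15,"y":1.3,"z":0.1,"wx":0.006,"wy":-0.001,"wz":0.002},{"hand":10,"x":-0.12,"y":1.9,"z":0.18,"wx":0.008,"wy":-0.001,"wz":0.002},{"hand":10,"x":-0.1,"y":2,"z":0.22,"wx":0.008,"wy":-0.001,"wz":0.002},{"hand":10,"x":-0.05,"y":2,"z":0.25,"wx":0.008,"wy":-0.001,"wz":0.002},{"hand":10,"x":0,"y":2,"z":0.3,"wx":0.006,"wy":0,"wz":0.001},{"hand":10,"x":0.02,"y":2,"z":0.35,"wx":0.004,"wy":0,"wz":0},{"hand":10,"x":0.03,"y":2,"z":0.4,"wx":0.002,"wy":0,"wz":0},{"hand":10,"x":0.03,"y":1.3,"z":0.25,"wx":0,"wy":0,"wz":0}]'
python3 st.py 16; python3 pl.py 1,1.6,1.6,1.6,1.6,1.6,1.6,1
```

```text
time_s: 34.6
position: [0.5526, 0.0915, 0.1431]
orientation: [0.569, 0.423, 0.56, -0.428]
contact_force: [-2.9, -0.2, 1.5]
width: 0.272
t 34.6 | shift [-0.1 -0.4  0.1] rot [-0.002 -0.002  0.002] | F [-2.9  -0.17  1.5 ] ax 1.59 | ball [0.5689 0.0339 0.0593] u 123.5 out -0.4 up -1.3 pen [-0.16  0.55  0.82] w 23.7
next:
t 34.6 | shift [ 0.3 15.3  3.4] rot [-0.002 -0.002  0.002] | F [-2.9  -0.17  1.5 ] ax 1.59 | ball [0.5689 0.0339 0.0593] u 123.5 out -0.4 up -1.3 pen [-0.16  0.55  0.82] w 23.7
Fnet [-0.6096 -0.2479  3.6086] ax 2.9193139408540896
125.5 [0.03 0.98 0.21] [0. 0. 0.]
127.1 [0.05 1.57 0.33] [0. 0. 0.]
128.7 [0.05 1.57 0.33] [0. 0. 0.]
130.3 [0.05 1.57 0.33] [0. 0. 0.]
131.9 [0.05 1.57 0.33] [0. 0. 0.]
133.5 [0.05 1.57 0.33] [0. 0. 0.]
135.1 [0.05 1.57 0.33] [0. 0. 0.]
136.1 [0.03 0.98 0.21] [0. 0. 0.]
```

```bash

python3 -m inch '[{"hand":10,"x":-0.08,"y":1.3,"z":0.45,"wx":0,"wy":0,"wz":0},{"hand":10,"x":-0.05,"y":1.8,"z":0.55,"wx":0,"wy":0,"wz":0},{"hand":10,"x":-0.03,"y":1.9,"z":0.55,"wx":0,"wy":0,"wz":0},{"hand":10,"x":0,"y":1.9,"z":0.5,"wx":0,"wy":0,"wz":0},{"hand":10,"x":0,"y":1.9,"z":0.5,"wx":0,"wy":0,"wz":0},{"hand":10,"x":0.02,"y":1.9,"z":0.5,"wx":0,"wy":0,"wz":0},{"hand":10,"x":0.03,"y":1.9,"z":0.5,"wx":0,"wy":0,"wz":0},{"hand":10,"x":0.03,"y":1.3,"z":0.3,"wx":0,"wy":0,"wz":0}]'
python3 st.py 14
```

```text
time_s: 35.55
position: [0.5678, 0.0917, 0.143]
orientation: [0.569, 0.423, 0.56, -0.429]
contact_force: [-2.1, -0.1, 2.2]
width: 0.276
t 35.55 | shift [ 0.2  0.2 -0.6] rot [-0.002 -0.003  0.002] | F [-2.14 -0.13  2.2 ] ax 2.07 | ball [0.5839 0.0342 0.0593] u 139.0 out -1.2 up -1.0 pen [-0.16  0.55  0.82] w 24.0
next:
t 35.55 | shift [ 0.6 13.9  2.3] rot [-0.002 -0.003  0.002] | F [-2.14 -0.13  2.2 ] ax 2.07 | ball [0.5839 0.0342 0.0593] u 139.0 out -1.2 up -1.0 pen [-0.16  0.55  0.82] w 24.0
Fnet [-0.6687  0.1933  2.9192] ax 2.605996164921666
```

```bash

python3 -m inch '[{"hand":10,"x":-0.02,"y":1.2,"z":0.5,"wx":0,"wy":0,"wz":0},{"hand":10,"x":0,"y":1.6,"z":0.6,"wx":0,"wy":0,"wz":0},{"hand":10,"x":0.02,"y":1.7,"z":0.6,"wx":0,"wy":0,"wz":0},{"hand":10,"x":0.02,"y":1.7,"z":0.6,"wx":0,"wy":0,"wz":0},{"hand":10,"x":0.03,"y":1.6,"z":0.6,"wx":0,"wy":0,"wz":0},{"hand":10,"x":0.03,"y":1.5,"z":0.5,"wx":0,"wy":0,"wz":0},{"hand":10,"x":0.03,"y":1.2,"z":0.4,"wx":0,"wy":0,"wz":0},{"hand":10,"x":0,"y":0.5,"z":0.1,"wx":0,"wy":0,"wz":0}]'
python3 st.py 1
```

```text
time_s: 36.5
position: [0.5794, 0.0913, 0.1427]
orientation: [0.568, 0.423, 0.561, -0.429]
contact_force: [-2.7, -0.1, 2.2]
width: 0.27
t 36.5 | shift [ 0.1 -0.1 -1.9] rot [-0.002 -0.004  0.004] | F [-2.7  -0.09  2.22] ax 2.19 | ball [0.5953 0.0339 0.0589] u 150.0 out -2.3 up -1.2 pen [-0.15  0.55  0.82] w 23.5
next:
t 36.5 | shift [ 0.1  0.9 -1.7] rot [-0.002 -0.004  0.004] | F [-2.7  -0.09  2.22] ax 2.19 | ball [0.5953 0.0339 0.0589] u 150.0 out -2.3 up -1.2 pen [-0.15  0.55  0.82] w 23.5
Fnet [-1.2747  0.048   2.7119] ax 2.449520847662125
```

```bash

python3 -m inch '[{"hand":10,"x":0,"y":0,"z":0.4,"wx":0,"wy":0,"wz":0},{"hand":10,"x":0.02,"y":0,"z":0.5,"wx":0,"wy":0,"wz":0},{"hand":10,"x":0.02,"y":0,"z":0.5,"wx":0,"wy":0,"wz":0},{"hand":10,"x":0.02,"y":0,"z":0.5,"wx":0,"wy":0,"wz":0},{"hand":10,"x":0.02,"y":0,"z":0.3,"wx":0,"wy":0,"wz":0},{"hand":10,"x":0,"y":0,"z":0,"wx":0,"wy":0,"wz":0},{"hand":10,"x":0,"y":0,"z":0,"wx":0,"wy":0,"wz":0},{"hand":10,"x":0,"y":0,"z":0,"wx":0,"wy":0,"wz":0}]'
python3 st.py 1
```

```text
time_s: 37.45
position: [0.5797, 0.0906, 0.1426]
orientation: [0.567, 0.424, 0.561, -0.428]
contact_force: [-1.6, 2.5, 1.3]
width: 0.275
t 37.45 | shift [ 0.   0.2 -2.6] rot [-0.003 -0.007  0.003] | F [-1.57  2.45  1.25] ax 2.61 | ball [0.5957 0.0334 0.0586] u 150.5 out -2.8 up -1.4 pen [-0.15  0.55  0.82] w 23.9
next:
t 37.45 | shift [ 0.   1.2 -2.4] rot [-0.003 -0.007  0.003] | F [-1.57  2.45  1.25] ax 2.61 | ball [0.5957 0.0334 0.0586] u 150.5 out -2.8 up -1.4 pen [-0.15  0.55  0.82] w 23.9
Fnet [-1.3363  2.2304  2.716 ] ax 3.6597930722628464
```

```bash

sed -i 's/^C0=np.array(\[.6303,-.0856\])/C0=np.array([.6304,-.0873])/' h.py
python3 -m inch '[{"hand":10,"x":-1.2,"y":0,"z":-1,"wx":0,"wy":0.002,"wz":0},{"hand":10,"x":-1.2,"y":-3,"z":-1.5,"wx":0,"wy":0.002,"wz":0},{"hand":10,"x":0,"y":-5,"z":-1.05,"wx":0,"wy":0.001,"wz":0},{"hand":10,"x":0,"y":-6,"z":-1.25,"wx":0,"wy":0,"wz":0},{"hand":10,"x":0,"y":-6,"z":-1.25,"wx":0,"wy":0,"wz":0},{"hand":10,"x":0,"y":-5,"z":-1.05,"wx":0,"wy":0,"wz":0},{"hand":10,"x":0,"y":-3,"z":-0.6,"wx":0,"wy":0,"wz":0},{"hand":10,"x":0,"y":0,"z":0,"wx":0,"wy":0,"wz":0}]'
python3 - <<'E'
from g import *
rep(*at(106,back=.002));rep(*at(106,back=-.0013))
E
python3 pl.py -- -1 2>/dev/null | head -1
```

```text
time_s: 38.4
position: [0.5515, 0.0895, 0.1453]
orientation: [0.569, 0.427, 0.56, -0.425]
contact_force: [-0.3, 0.8, -0.3]
width: 0.274
t 38.4 | shift [ -1.2 -32.5  -1.2] rot [-0.268 -0.007 -0.001] | F [-0.32  0.83 -0.34] ax 0.22 | ball [0.5681 0.0327 0.0612] u 123.0 out 0.1 up 0.5 pen [-0.16  0.54  0.82] w 23.9
t 38.4 | shift [  1.5 -32.    0.6] rot [-0.268 -0.007 -0.001] | F [-0.32  0.83 -0.34] ax 0.22 | ball [0.5681 0.0327 0.0612] u 123.0 out 0.1 up 0.5 pen [-0.16  0.54  0.82] w 23.9
```

```bash
sed -i 's/\[12,78\]/[78,78]/' g.py
python3 - <<'E'
from g import *
rep(*at(104,back=.003));rep(*at(104,back=-.0013))
E
```

```text
t 38.4 | shift [ -2.  -18.3  -3.5] rot [-0.002 -0.009 -0.005] | F [-0.32  0.83 -0.34] ax 0.22 | ball [0.5681 0.0327 0.0612] u 123.0 out 0.1 up 0.5 pen [-0.16  0.54  0.82] w 23.9
t 38.4 | shift [  1.6 -18.3  -1.1] rot [-0.002 -0.009 -0.005] | F [-0.32  0.83 -0.34] ax 0.22 | ball [0.5681 0.0327 0.0612] u 123.0 out 0.1 up 0.5 pen [-0.16  0.54  0.82] w 23.9
```

```bash

python3 -m inch '[{"hand":10,"x":-0.3,"y":-4,"z":-2,"wx":0,"wy":-0.002,"wz":-0.001},{"hand":10,"x":0,"y":-6,"z":-1.2,"wx":0,"wy":-0.002,"wz":-0.001},{"hand":10,"x":0,"y":-5,"z":-0.3,"wx":0,"wy":-0.002,"wz":-0.001},{"hand":10,"x":0,"y":-2,"z":0,"wx":0,"wy":0,"wz":0},{"hand":10,"x":0.2,"y":0,"z":0.3,"wx":0,"wy":0,"wz":0},{"hand":10,"x":0.4,"y":0,"z":0.4,"wx":0,"wy":0,"wz":0},{"hand":10,"x":0.4,"y":0,"z":0.4,"wx":0,"wy":0,"wz":0},{"hand":10,"x":0.2,"y":0,"z":0.3,"wx":0,"wy":0,"wz":0}]'
python3 - <<'E'
from g import *
rep(*at(104,back=-.0013))
E
```

```text
time_s: 39.2
position: [0.5322, 0.0861, 0.1444]
orientation: [0.569, 0.423, 0.559, -0.428]
contact_force: [-1.4, 1.2, -0.6]
width: 0.272
t 39.2 | shift [0.8 1.1 0.9] rot [-0.002 -0.002  0.001] | F [-1.39  1.18 -0.63] ax 0.35 | ball [0.5485 0.0286 0.0606] u 103.0 out 0.6 up -0.4 pen [-0.16  0.55  0.82] w 23.7
```

```bash

python3 -m inch '[{"hand":10,"x":0.3,"y":0,"z":0.3,"wx":0,"wy":0,"wz":0},{"hand":10,"x":0.3,"y":0,"z":0.3,"wx":0,"wy":0,"wz":0},{"hand":10,"x":0.3,"y":0.2,"z":0.3,"wx":0,"wy":0,"wz":0},{"hand":10,"x":0.1,"y":0.6,"z":0.3,"wx":0,"wy":0,"wz":0},{"hand":10,"x":0.02,"y":1.5,"z":0.15,"wx":0,"wy":0,"wz":0},{"hand":10,"x":0.02,"y":1.8,"z":-0.1,"wx":0,"wy":0,"wz":0},{"hand":10,"x":0.02,"y":1.8,"z":-0.1,"wx":0,"wy":0,"wz":0},{"hand":10,"x":0.02,"y":1.4,"z":0,"wx":0,"wy":0,"wz":0}]'
python3 st.py 14; python3 pl.py 1.5,2.2,2.2,2.2,2.2,2.2,2.2,1.6
```

```text
time_s: 40.0
position: [0.5363, 0.0863, 0.1429]
orientation: [0.567, 0.421, 0.562, -0.431]
contact_force: [-3.9, -0.2, 2.8]
width: 0.272
t 40.0 | shift [-0.6 -1.4 -0.3] rot [-0.002 -0.003  0.01 ] | F [-3.86 -0.2   2.75] ax 2.72 | ball [0.5517 0.0287 0.0591] u 105.5 out -0.8 up -1.9 pen [-0.15  0.55  0.82] w 23.7
next:
t 40.0 | shift [-0.4 12.5  0.5] rot [-0.002 -0.003  0.01 ] | F [-3.86 -0.2   2.75] ax 2.72 | ball [0.5517 0.0287 0.0591] u 105.5 out -0.8 up -1.9 pen [-0.15  0.55  0.82] w 23.7
Fnet [-1.9798 -0.0164  2.9867] ax 2.736707779155547
108.0 [ 0.02  1.49 -0.17] [0. 0. 0.]
110.2 [ 0.04  2.2  -0.11] [0. 0. 0.]
112.4 [0.05 2.2  0.06] [0. 0. 0.]
114.6 [0.06 2.19 0.23] [0. 0. 0.]
116.8 [0.06 2.17 0.39] [0. 0. 0.]
119.0 [0.07 2.15 0.45] [0. 0. 0.]
121.2 [0.07 2.15 0.45] [0. 0. 0.]
122.8 [0.05 1.57 0.33] [0. 0. 0.]
```

```bash

python3 -m inch '[{"hand":10,"x":-0.2,"y":1.5,"z":-0.2,"wx":0,"wy":0,"wz":0.002},{"hand":10,"x":-0.15,"y":2.2,"z":-0.1,"wx":0,"wy":0,"wz":0.002},{"hand":10,"x":-0.1,"y":2.2,"z":0.06,"wx":0,"wy":0,"wz":0.002},{"hand":10,"x":0,"y":2.2,"z":0.23,"wx":0,"wy":0,"wz":0.002},{"hand":10,"x":0.03,"y":2.2,"z":0.39,"wx":0,"wy":0,"wz":0},{"hand":10,"x":0.03,"y":2.2,"z":0.46,"wx":0,"wy":0,"wz":0},{"hand":10,"x":0.05,"y":2.2,"z":0.48,"wx":0,"wy":0,"wz":0},{"hand":10,"x":0.05,"y":1.6,"z":0.36,"wx":0,"wy":0,"wz":0}]'
python3 st.py 14
```

```text
time_s: 40.95
position: [0.5557, 0.0899, 0.1434]
orientation: [0.57, 0.425, 0.559, -0.427]
contact_force: [-1.6, 0.8, 1.7]
width: 0.279
t 40.95 | shift [0.3 0.2 0.1] rot [-0.002 -0.002 -0.003] | F [-1.63  0.82  1.73] ax 2.12 | ball [0.5723 0.0325 0.0596] u 127.0 out -0.4 up -0.9 pen [-0.16  0.55  0.82] w 24.3
next:
t 40.95 | shift [ 0.8 13.9  3. ] rot [-0.002 -0.002 -0.003] | F [-1.63  0.82  1.73] ax 2.12 | ball [0.5723 0.0325 0.0596] u 127.0 out -0.4 up -0.9 pen [-0.16  0.55  0.82] w 24.3
Fnet [-0.0074  0.5267  2.228 ] ax 2.1184015835760452
```

```bash

python3 -m inch '[{"hand":10,"x":0.03,"y":1.5,"z":0.4,"wx":0,"wy":0,"wz":0},{"hand":10,"x":0.07,"y":1.9,"z":0.45,"wx":0,"wy":0,"wz":0},{"hand":10,"x":0.07,"y":2,"z":0.45,"wx":0,"wy":0,"wz":0},{"hand":10,"x":0.07,"y":2,"z":0.45,"wx":0,"wy":0,"wz":0},{"hand":10,"x":0.07,"y":2,"z":0.45,"wx":0,"wy":0,"wz":0},{"hand":10,"x":0.07,"y":2,"z":0.45,"wx":0,"wy":0,"wz":0},{"hand":10,"x":0.07,"y":1.8,"z":0.42,"wx":0,"wy":0,"wz":0},{"hand":10,"x":0.03,"y":1.2,"z":0.27,"wx":0,"wy":0,"wz":0}]'
python3 st.py 11
```

```text
time_s: 41.9
position: [0.5705, 0.0907, 0.1429]
orientation: [0.569, 0.424, 0.559, -0.428]
contact_force: [-2.2, 0.1, 1.5]
width: 0.27
t 41.9 | shift [ 0.1 -0.1 -0.1] rot [-0.002 -0.003 -0.001] | F [-2.23  0.14  1.53] ax 1.68 | ball [0.587  0.0333 0.0591] u 141.5 out -0.6 up -1.1 pen [-0.16  0.55  0.82] w 23.5
next:
t 41.9 | shift [ 0.5 10.6  2.1] rot [-0.002 -0.003 -0.001] | F [-2.23  0.14  1.53] ax 1.68 | ball [0.587  0.0333 0.0591] u 141.5 out -0.6 up -1.1 pen [-0.16  0.55  0.82] w 23.5
Fnet [-1.0641  0.2758  2.7656] ax 2.5895714814665345
```

```bash

python3 -m inch '[{"hand":10,"x":-0.02,"y":1.3,"z":0.3,"wx":0,"wy":0,"wz":0},{"hand":10,"x":0.03,"y":1.7,"z":0.38,"wx":0,"wy":0,"wz":0},{"hand":10,"x":0.04,"y":1.8,"z":0.4,"wx":0,"wy":0,"wz":0},{"hand":10,"x":0.04,"y":1.8,"z":0.4,"wx":0,"wy":0,"wz":0},{"hand":10,"x":0.04,"y":1.7,"z":0.38,"wx":0,"wy":0,"wz":0},{"hand":10,"x":0.04,"y":1.3,"z":0.3,"wx":0,"wy":0,"wz":0},{"hand":10,"x":0.02,"y":0.6,"z":0.15,"wx":0,"wy":0,"wz":0},{"hand":10,"x":0,"y":0,"z":0,"wx":0,"wy":0,"wz":0}]'
python3 st.py 0
python3 - <<'E'
from g import *
s,r=tool();p=PG+[0,0,.12];print(r.as_matrix(),s['joints']);d=r.inv().apply(p-s['position']);print(d*1000,(r.inv()*RGR).as_rotvec(), p-s['position'])
E
```

```text
time_s: 42.85
position: [0.5815, 0.0914, 0.1427]
orientation: [0.569, 0.424, 0.56, -0.428]
contact_force: [-1.8, 0.0, 1.7]
width: 0.273
t 42.85 | shift [ 0.2 -0.1 -0.2] rot [-0.002 -0.003 -0.001] | F [-1.81  0.02  1.71] ax 1.7 | ball [0.5979 0.0341 0.0589] u 152.5 out -0.6 up -1.1 pen [-0.16  0.55  0.82] w 23.7
next:
t 42.85 | shift [ 0.2 -0.1 -0.2] rot [-0.002 -0.003 -0.001] | F [-1.81  0.02  1.71] ax 1.7 | ball [0.5979 0.0341 0.0589] u 152.5 out -0.6 up -1.1 pen [-0.16  0.55  0.82] w 23.7
Fnet [-0.7862  0.9337  2.2229] ax 2.461171232385341
[[ 0.0084  0.9616  0.2742]
 [-0.0121  0.2743 -0.9616]
 [-0.9999  0.0048  0.0139]] [-0.0277  0.5935  1.6133 -0.0148  0.9261 -0.2967]
[ -99.7988  -73.2862 -238.3814] [-1.3215  0.5149 -0.3958] [-0.1367  0.2103  0.0961]
```

```bash

python3 -m inch '[{"hand":10,"x":-4,"y":0,"z":-3,"wx":0,"wy":0,"wz":0},{"hand":10,"x":-10,"y":-2,"z":-8,"wx":0,"wy":0,"wz":0},{"hand":10,"x":-14,"y":-3,"z":-14,"wx":0,"wy":0,"wz":0},{"hand":10,"x":-14,"y":-3,"z":-20,"wx":-0.04,"wy":0,"wz":0},{"hand":10,"x":-14,"y":-3,"z":-25,"wx":-0.1,"wy":0,"wz":0},{"hand":10,"x":-14,"y":-5,"z":-25,"wx":-0.14,"wy":0,"wz":0},{"hand":10,"x":-12,"y":-5,"z":-25,"wx":-0.14,"wy":0,"wz":0},{"hand":10,"x":-5,"y":-5,"z":-25,"wx":-0.14,"wy":0,"wz":0}]'
cat > ret.py <<'E'
from g import *
s,r=tool();RS=RGR
Rl=R.from_rotvec([0,0,0])
def go(p):
    d=r.inv().apply(p-s['position'])*1000;w=(r.inv()*RGR).as_rotvec();ball=s['position']+r.apply(BT)
    # decompose: yaw (tool x) left before tilt
    y=r.apply([0,1,0]);yw=np.degrees(np.arctan2(y[1],y[0]));y2=RGR.apply([0,1,0]);yw2=np.degrees(np.arctan2(y2[1],y2[0]))
    print("t",round(s['time_s'],2),"shift",np.round(d,1),"rot",np.round(w,3),"yaw to go rad",round(np.radians(yw2-yw),3),"world",np.round((p-s['position'])*1000,1),"ball",np.round(ball,4),"pen",np.round(r.apply(UT),3),"F",np.round(s['contact_force'],1))
    print(np.round(r.as_matrix(),3).tolist())
go(PG+[0,0,.115]);go(PG)
E
python3 ret.py
```

```text
time_s: 43.8
position: [0.4974, 0.2187, 0.2362]
orientation: [0.671, 0.247, 0.654, -0.248]
contact_force: [0.5, 0.4, -1.5]
width: 0.27
t 43.8 shift [  0.5  28.3 -94.1] rot [-0.761  0.587 -0.228] yaw to go rad 0.782 world [-52.5  83.1  -2.3] ball [0.5431 0.1794 0.1529] pen [-0.438  0.376  0.817] F [ 0.5  0.4 -1.5]
[[0.021, 0.655, 0.755], [-0.009, 0.756, -0.655], [-1.0, 0.007, 0.022]]
t 43.8 shift [115.5  27.5 -96.7] rot [-0.761  0.587 -0.228] yaw to go rad 0.782 world [ -52.5   83.1 -117.3] ball [0.5431 0.1794 0.1529] pen [-0.438  0.376  0.817] F [ 0.5  0.4 -1.5]
[[0.021, 0.655, 0.755], [-0.009, 0.756, -0.655], [-1.0, 0.007, 0.022]]
```

```bash

python3 -m inch '[{"hand":10,"x":0,"y":8,"z":-18,"wx":-0.14,"wy":0,"wz":0},{"hand":10,"x":0,"y":12,"z":-15,"wx":-0.14,"wy":0,"wz":0},{"hand":10,"x":0,"y":14,"z":-10,"wx":-0.13,"wy":0,"wz":0},{"hand":10,"x":0,"y":12,"z":-6,"wx":-0.12,"wy":0.05,"wz":0},{"hand":10,"x":0,"y":8,"z":-2,"wx":-0.08,"wy":0.1,"wz":0},{"hand":10,"x":0,"y":4,"z":0,"wx":-0.02,"wy":0.12,"wz":0},{"hand":10,"x":0,"y":0,"z":0,"wx":0,"wy":0.12,"wz":0},{"hand":10,"x":0,"y":0,"z":0,"wx":0,"wy":0.08,"wz":0}]'
python3 ret.py
```

```text
time_s: 44.6
position: [0.4629, 0.3121, 0.2502]
orientation: [0.532, 0.021, 0.847, -0.002]
contact_force: [0.2, 1.1, -1.6]
width: 0.277
t 44.6 shift [ 22.2 -11.3  -8.9] rot [-0.083  0.145 -0.066] yaw to go rad 0.105 world [-18.1 -10.3 -16.3] ball [0.4788 0.3131 0.1485] pen [-0.144 -0.01   0.99 ] F [ 0.2  1.1 -1.6]
[[-0.434, 0.037, 0.9], [0.033, 0.999, -0.025], [-0.9, 0.018, -0.435]]
t 44.6 shift [125.7 -13.4  41.1] rot [-0.083  0.145 -0.066] yaw to go rad 0.105 world [ -18.1  -10.3 -131.3] ball [0.4788 0.3131 0.1485] pen [-0.144 -0.01   0.99 ] F [ 0.2  1.1 -1.6]
[[-0.434, 0.037, 0.9], [0.033, 0.999, -0.025], [-0.9, 0.018, -0.435]]
```

```bash

python3 -m inch '[{"hand":10,"x":3,"y":-2,"z":-1,"wx":-0.03,"wy":0.045,"wz":-0.02},{"hand":10,"x":5,"y":-3,"z":-2.5,"wx":-0.03,"wy":0.05,"wz":-0.025},{"hand":10,"x":5,"y":-3,"z":-2.5,"wx":-0.015,"wy":0.03,"wz":-0.015},{"hand":10,"x":4,"y":-2,"z":-2,"wx":0,"wy":0.01,"wz":0},{"hand":10,"x":2,"y":-0.5,"z":0,"wx":0,"wy":0,"wz":0},{"hand":10,"x":0,"y":0,"z":0,"wx":0,"wy":0,"wz":0},{"hand":10,"x":0,"y":0,"z":0,"wx":0,"wy":0,"wz":0},{"hand":10,"x":0,"y":0,"z":0,"wx":0,"wy":0,"wz":0}]'
python3 ret.py
```

```text
time_s: 45.4
position: [0.4456, 0.3047, 0.2414]
orientation: [0.476, -0.027, 0.879, 0.017]
contact_force: [-0.2, 0.1, -1.7]
width: 0.274
t 45.4 shift [ 6.8 -2.9  3.3] rot [-0.003  0.015 -0.002] yaw to go rad 0.003 world [-0.7 -3.  -7.5] ball [0.4482 0.3049 0.1386] pen [-0.015 -0.002  1.   ] F [-0.2  0.1 -1.7]
[[-0.546, -0.064, 0.835], [-0.032, 0.998, 0.056], [-0.837, 0.004, -0.547]]
t 45.4 shift [103.1  -3.3  66.2] rot [-0.003  0.015 -0.002] yaw to go rad 0.003 world [  -0.7   -3.  -122.5] ball [0.4482 0.3049 0.1386] pen [-0.015 -0.002  1.   ] F [-0.2  0.1 -1.7]
[[-0.546, -0.064, 0.835], [-0.032, 0.998, 0.056], [-0.837, 0.004, -0.547]]
```

```bash

python3 -m inch '[{"hand":10,"x":0.5,"y":-1.2,"z":-0.8,"wx":-0.001,"wy":0.008,"wz":0},{"hand":10,"x":3,"y":-1.2,"z":1.5,"wx":0,"wy":0.005,"wz":0},{"hand":10,"x":7,"y":-0.3,"z":4.5,"wx":0,"wy":0,"wz":0},{"hand":10,"x":10,"y":0,"z":6.7,"wx":0,"wy":0,"wz":0},{"hand":10,"x":10,"y":0,"z":6.7,"wx":0,"wy":0,"wz":0},{"hand":10,"x":8,"y":0,"z":5.4,"wx":0,"wy":0,"wz":0},{"hand":10,"x":4,"y":0,"z":2.7,"wx":0,"wy":0,"wz":0},{"hand":10,"x":0,"y":0,"z":0,"wx":0,"wy":0,"wz":0}]'
python3 ret.py
```

```text
time_s: 46.2
position: [0.4439, 0.3015, 0.1859]
orientation: [0.469, -0.028, 0.883, 0.017]
contact_force: [-0.5, 0.3, -1.0]
width: 0.273
t 46.2 shift [-40.3   0.4 -26.1] rot [-0.003 -0.    -0.003] yaw to go rad 0.004 world [ 0.9  0.3 48. ] ball [0.4451 0.3016 0.083 ] pen [ 0.    -0.001  1.   ] F [-0.5  0.3 -1. ]
[[-0.559, -0.064, 0.827], [-0.033, 0.998, 0.055], [-0.829, 0.004, -0.56]]
t 46.2 shift [55.   0.  38.3] rot [-0.003 -0.    -0.003] yaw to go rad 0.004 world [  0.9   0.3 -67. ] ball [0.4451 0.3016 0.083 ] pen [ 0.    -0.001  1.   ] F [-0.5  0.3 -1. ]
[[-0.559, -0.064, 0.827], [-0.033, 0.998, 0.055], [-0.829, 0.004, -0.56]]
```

```bash

python3 -m inch '[{"hand":10,"x":3,"y":0,"z":2.4,"wx":0,"wy":0,"wz":0},{"hand":10,"x":7,"y":0,"z":5.1,"wx":0,"wy":0,"wz":0},{"hand":10,"x":8,"y":0,"z":5.5,"wx":0,"wy":0,"wz":0},{"hand":10,"x":8,"y":0,"z":5.4,"wx":0,"wy":0,"wz":0},{"hand":10,"x":6,"y":0,"z":4,"wx":0,"wy":0,"wz":0},{"hand":10,"x":5,"y":0,"z":3.4,"wx":0,"wy":0,"wz":0},{"hand":10,"x":3,"y":0,"z":2,"wx":0,"wy":0,"wz":0},{"hand":10,"x":1,"y":0,"z":0.7,"wx":0,"wy":0,"wz":0}]'
python3 ret.py
```

```text
time_s: 47.0
position: [0.4451, 0.302, 0.1317]
orientation: [0.469, -0.028, 0.882, 0.017]
contact_force: [-0.8, -0.2, -2.0]
width: 0.277
t 47.0 shift [-84.6   0.2 -57.3] rot [-0.002  0.001 -0.003] yaw to go rad 0.003 world [ -0.3  -0.2 102.2] ball [0.4464 0.3021 0.0288] pen [-0.001 -0.001  1.   ] F [-0.8 -0.2 -2. ]
[[-0.558, -0.064, 0.827], [-0.033, 0.998, 0.056], [-0.829, 0.004, -0.559]]
t 47.0 shift [10.8 -0.2  6.9] rot [-0.002  0.001 -0.003] yaw to go rad 0.003 world [ -0.3  -0.2 -12.8] ball [0.4464 0.3021 0.0288] pen [-0.001 -0.001  1.   ] F [-0.8 -0.2 -2. ]
[[-0.558, -0.064, 0.827], [-0.033, 0.998, 0.056], [-0.829, 0.004, -0.559]]
```

```bash

python3 -m inch '[{"hand":10,"x":1.8,"y":0,"z":1.2,"wx":0,"wy":0,"wz":0},{"hand":10,"x":2.5,"y":0,"z":1.7,"wx":0,"wy":0,"wz":0},{"hand":10,"x":2.2,"y":0,"z":1.4,"wx":0,"wy":0,"wz":0},{"hand":10,"x":1.7,"y":0,"z":1.1,"wx":0,"wy":0,"wz":0},{"hand":10,"x":1.2,"y":0,"z":0.8,"wx":0,"wy":0,"wz":0},{"hand":10,"x":0.6,"y":0,"z":0.4,"wx":0,"wy":0,"wz":0},{"hand":10,"x":0.3,"y":0,"z":0.2,"wx":0,"wy":0,"wz":0},{"hand":10,"x":0,"y":0,"z":0,"wx":0,"wy":0,"wz":0}]'
python3 ret.py
```

```text
time_s: 47.8
position: [0.4456, 0.3018, 0.1192]
orientation: [0.47, -0.028, 0.882, 0.017]
contact_force: [0.1, -0.7, -1.4]
width: 0.272
t 47.8 shift [-94.8   0.4 -64.5] rot [-0.002  0.002 -0.002] yaw to go rad 0.003 world [ -0.7  -0.1 114.7] ball [0.447  0.3019 0.0163] pen [-0.002 -0.001  1.   ] F [ 0.1 -0.7 -1.4]
[[-0.557, -0.065, 0.828], [-0.033, 0.998, 0.056], [-0.83, 0.004, -0.558]]
t 47.8 shift [ 0.7 -0.  -0.4] rot [-0.002  0.002 -0.002] yaw to go rad 0.003 world [-0.7 -0.1 -0.3] ball [0.447  0.3019 0.0163] pen [-0.002 -0.001  1.   ] F [ 0.1 -0.7 -1.4]
[[-0.557, -0.065, 0.828], [-0.033, 0.998, 0.056], [-0.83, 0.004, -0.558]]
```

```bash

python3 -m inch '[{"hand":60,"x":0,"y":0,"z":0,"wx":0,"wy":0,"wz":0},{"hand":60,"x":0,"y":0,"z":0,"wx":0,"wy":0,"wz":0},{"hand":60,"x":0,"y":0,"z":0,"wx":0,"wy":0,"wz":0},{"hand":60,"x":0,"y":0,"z":0,"wx":0,"wy":0,"wz":0},{"hand":60,"x":0,"y":0,"z":0,"wx":0,"wy":0,"wz":0},{"hand":60,"x":-4,"y":0,"z":0,"wx":0,"wy":0,"wz":0},{"hand":60,"x":-10,"y":0,"z":0,"wx":0,"wy":0,"wz":0},{"hand":60,"x":-14,"y":0,"z":0,"wx":0,"wy":0,"wz":0}]'
python3 -m inch '[{"hand":60,"x":-20,"y":0,"z":0,"wx":0,"wy":0,"wz":0},{"hand":60,"x":-25,"y":0,"z":0,"wx":0,"wy":0,"wz":0},{"hand":60,"x":-25,"y":0,"z":0,"wx":0,"wy":0,"wz":0},{"hand":60,"x":-25,"y":0,"z":0,"wx":0,"wy":0,"wz":0},{"hand":60,"x":-25,"y":0,"z":0,"wx":0,"wy":0,"wz":0},{"hand":60,"x":-15,"y":0,"z":0,"wx":0,"wy":0,"wz":0},{"hand":60,"x":-5,"y":0,"z":0,"wx":0,"wy":0,"wz":0},{"hand":60,"x":0,"y":0,"z":0,"wx":0,"wy":0,"wz":0}]'
python3 - <<'E'
from h import *
for n in("side","top"):
    p,d=vision.snapshot(n); cv2.imwrite(f"pics/{n}3.png",p);np.save(f"pics/{n}3.npy",d)
    P=cloud(n,d); u0,u1,v0,v1=(295,365,310,400) if n=="side" else (192,235,245,310)
    W=np.zeros(d.shape,bool);W[v0:v1,u0:u1]=1
    m=W&(d>0)&(P[...,2]>.15)&(P[...,2]<.175)&(abs(P[...,0]-.446)<.03)&(abs(P[...,1]-.302)<.03)
    if m.sum()>5: rect(m,P,n)
a=cv2.imread("pics/side3.png");b=cv2.imread("pics/top3.png")
cv2.imwrite("pics/crop5.png",np.hstack([cv2.resize(x,(400,400),interpolation=cv2.INTER_CUBIC) for x in(a[290:420,265:395],b[220:320,150:250])]))
E
```

```text
time_s: 48.6
position: [0.4603, 0.3031, 0.1436]
orientation: [0.468, -0.028, 0.883, 0.017]
contact_force: [0.6, 0.4, -0.6]
width: 0.686
time_s: 49.4
position: [0.5457, 0.3077, 0.271]
orientation: [0.472, -0.027, 0.881, 0.017]
contact_force: [-0.8, 0.1, -0.1]
width: 0.69
side 151 zmed 0.1598143946677506 rect [445.4 303.9] [27.6 26.8] 4.4
```

View pics/crop5.png

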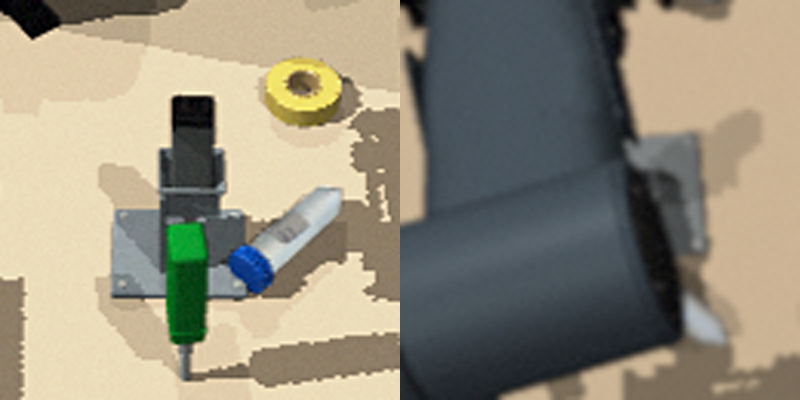

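The pen stands upright in the grey stand at crop (192,140). Its tail is at z = 159.8 mm and (445.4, 303.9), against 159.7 mm and (445.4, 303.7) before the job, so it is fully home. The green pen, tube and tape have not moved, and the gripper is clear.

```bash
python3 -c "
from rig import bot
print(bot.sign_off(), bot.get_state()['time_s'])"
```

```text
the job is handed in; nothing more can be done
the job is handed in; nothing more can be done
```

The seam has been drawn from beside the front latch, round the left front corner, to the left latch. The pen is back in its grey stand, nose down and fully home. I handed the job in at about 49.5 s of the 61 s allowed.

**Grip:** The first straight grip would have taken wrist joint 4 close to its limit at the seam. I put the pen back, gripped it again with the hand tilted about 34°, and drew the seam with the pen leaning outward about 35°.

**Seam:** Speed was about 2 cm/s. The axial force at my checks was mostly 1.7–2.9 N, where the nose gives from 1 N and bottoms at 4 N. These are averages of a few noisy readings, with scatter of about 0.3–0.8 N.

**What did not go cleanly:**
- **Two stretches off the wall:** By my estimate the nose first ran up to 4 mm off the lid wall at the start, and about 2 mm off along the left side. The two cameras disagreed by about 3 mm on the box's y position. I lifted off and redrew both stretches. The later force readings showed flange contact throughout, but wall contact along the left side was light and near the noise.
- **Highest force:** While feeling for the left wall near the left latch, the axial force reached about 3.7 N. That is close to the end of the spring travel, but under the 4 N where it bottoms. I backed off at once.

**Last checks:** The side camera put the pen's tail at 159.8 mm height, within 0.2 mm of where it stood before the job. The arm hid it from the top camera, so that view gave no second check. The green pen, the tube and the tape looked unmoved in the last side view. I did not re-check the bystanders outside that crop.

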